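# Unlatch the interlocked lunch carrier and draw out its tray

### The job

Open the steel lunch carrier for packing: throw both of its levers fully over towards the robot, then draw the tray out by its handle as far as it goes and let go, leaving both levers thrown. The levers are interlocked, so one of them is blocked until the other has been thrown; feel or see which, and do not force a blocked one. Leave everything else on the counter where it stands.

Things in the scene. Friction and masses are not known exactly. Their poses are not given: they have to be found in the camera images.
- carrier: steel insulated lunch carrier, closed box 200 (x) by 280 (y) by 130 mm high, fixed to the counter. Origin: centre of its underside; -x is its front, turned towards the robot, +y its left as seen from the robot, z up. Front face at x = -100 mm. Two levers with ball knobs stand up through slots in the top at y = +85 and -85 mm, x = -55 mm.
- bail (a point): middle of the fixed carrying bail that crosses over the carrier along y at x = -22, z = 314 mm (tube 16 mm thick, 22 mm at its rubber grip; legs at y = +-150 mm). It passes right over the locked knobs, so a gripper pointing straight down cannot reach them; one tilted 30 to 45 degrees from vertical, its wrist leaning back towards the robot, can.
- lever_left (a joint): swing of the left lever about its hinge along the carrier's y, rad. 0 = locked, leaning 0.5 rad from vertical away from the robot; grows as the knob is pulled over towards the robot; 1.0 = fully thrown (stop), leaning 0.5 rad towards the robot. Stays where left. Needs 1 to 4 N at the knob when free; blocked, it has about 0.1 rad of play, then stops (25 N springs it 0.1 rad more).
- lever_left_knob (a point): centre of the left lever's black ball knob, 32 mm in diameter, 90 mm from the hinge. It stands on an upright flat steel bar 14 mm (x) by 8 mm (y). It is 194 mm above the counter at either end of the swing and 205 mm midway.
- lever_left_hinge (a point): hinge centre of the left lever, inside the carrier, 115 mm above the counter and 45 mm behind the carrier's front face; the knob moves on an arc of radius 90 mm about it.
- lever_right (a joint): swing of the right lever about its hinge along the carrier's y, rad. 0 = locked, leaning 0.5 rad from vertical away from the robot; grows as the knob is pulled over towards the robot; 1.0 = fully thrown (stop), leaning 0.5 rad towards the robot. Stays where left. Needs 1 to 4 N at the knob when free; blocked, it has about 0.1 rad of play, then stops (25 N springs it 0.1 rad more).
- lever_right_knob (a point): centre of the right lever's black ball knob, 32 mm in diameter, 90 mm from the hinge. It stands on an upright flat steel bar 14 mm (x) by 8 mm (y). It is 194 mm above the counter at either end of the swing and 205 mm midway.
- lever_right_hinge (a point): hinge centre of the right lever, inside the carrier, 115 mm above the counter and 45 mm behind the carrier's front face; the knob moves on an arc of radius 90 mm about it.
- interlock: rocker inside the carrier; origin on its pivot, 5 mm above the counter midway between the levers, axis along the carrier's x; only its pointer shows. It lies to one side at the start and blocks one lever; throwing the free lever fully tips it over and frees the other. A blocked lever pulled with more than about 45 N at its knob overloads it.
- pointer_tip (a point): tip of the rocker's steel pointer (10 x 6 mm, standing about 35 mm out of the carrier's top midway between the levers, x = -55 mm). At the start it leans 7 degrees, its tip about 20 mm off the middle, towards the lever that is free to go first and away from the blocked one.
- tray (a joint): how far the tray is drawn out of the carrier's front towards the robot, m. 0 = shut, 0.07 = fully out (stop). Held shut until both levers are thrown; then slides with about 2 N.
- tray_handle (a point): middle of the tray's level bar handle: bar 12 mm thick, 100 mm long along the carrier's y, 100 mm above the counter, 45 mm in front of the carrier's front face (42 mm clear of the tray front behind it, nothing below it). Moves with the tray.
- cutlery_case: teal plastic cutlery case 200 x 68 x 35 mm lying along x, beside the right front of the carrier; bystander. Origin: centre of underside.
- egg_cup: white ceramic egg cup, 52 mm across, 68 mm high, at the left front of the carrier; bystander. Origin: centre of underside.
- glass_box: square glass box with white clip-lock lid, 130 x 130 x 64 mm, left of the carrier; bystander. Origin: centre of underside.
- jar: glass jar with steel cap, 70 mm across, 110 mm high, right of the carrier; bystander. Origin: centre of underside.
- mug: blue ceramic mug, 80 mm across, 90 mm high, far left; bystander. Origin: centre of underside.
- bowl: white ceramic bowl, 130 mm across, 55 mm high, far right; bystander. Origin: centre of underside.
- spoon: steel spoon 170 mm long lying in front on the left; bystander. Origin: middle of its underside.

How it is judged:
On the way, in this order (a step that is already met when the one before it is completed fails the run):
1. the lever that is free is thrown, the other not yet (((value of joint lever_left above 0.85 rad and value of joint lever_right below 0.3 rad) or (value of joint lever_right above 0.85 rad and value of joint lever_left below 0.3 rad))), for 0.1 s.
2. both levers are thrown, the tray still shut (value of joint each of lever_left, lever_right above 0.85 rad and value of joint tray below 0.015 m), for 0.1 s.
3. the tray is drawn out (value of joint tray above 0.06 m), for 0.1 s.
At the end, for the whole second after the job is handed in: Both levers stand thrown towards the robot (joint over 0.85 of 1.0 rad) and the tray is out at least 60 of its 70 mm, at rest and released (value of joint each of lever_left, lever_right above 0.85 rad and value of joint tray above 0.06 m and velocity of joint tray below 0.01 m/s); the robot touches nothing.
It fails at once if a blocked lever is forced (over about 45 N at the knob, 100 N on the interlock inside) (contact force between interlock and anything else above 100 N).
It fails at once if a bystander is pushed more than 30 mm or toppled (distance of any of cutlery_case, egg_cup, glass_box, jar, mug, bowl, spoon from where it was at the start of the episode above 0.03 m or angle between any of cutlery_case, egg_cup, glass_box, jar, mug, bowl's own z axis and vertical above 0.6 rad).
It also fails if it takes over 64 s, if anything falls off the work surface, if the arm or the gripper's body presses on something with over 40 N, if the wrist force passes 120 N, or if a joint passes its speed limit or range.

### The arm

A 6-joint arm with a two-finger parallel gripper is mounted at the origin on the work surface. World frame = base frame: x ahead of the robot, y to its left, z up, the work surface at z = 0. Lengths are in m, angles in rad, forces in N, time in s.
With the tool pointing down it reaches from about 0.275 to 0.85 m from the base axis. Payload 5.2 kg.
Tool frame: the origin (TCP) lies between the finger pads; the fingertips stand 25 mm ahead of it and the grasp point (between the pads) lies 6 mm ahead of it; z points along the fingers, y is the direction in which the jaws open and shut (so a half turn about z gives the same grasp; the last joint's range is limited). The gripper opens to 85 mm and grips with 20 to 120 N. Pads are 22 mm wide; open, the fingers measure 114 mm over their backs; the gripper's body (76 mm by 85 mm) begins 54 mm behind the grasp point. The pads swing forward as they close: fully open they stand 13 mm farther back than shut.
Start: joints at [-1.497, 0.259, 1.535, -0, 1.348, -0.203], TCP at [0.15, -0.529, 0.256] pointing down, gripper open.
Joint ranges: [-3.14, 3.14], [-0.91, 2.08], [0.19, 2.58], [-1.22, 4.36], [0.22, 2.71], [-3.12, 3.12]. Speed limits (rad/s): [2.57, 2.57, 3.14, 3.14, 3.14, 3.14].

### API

Orientations are given as a unit quaternion [w, x, y, z].
In Python, from workcell import arm gives the robot as it stands.
- The arm moves only by the shell command python3 -m handwheel 'ROWS'. ROWS is JSON, a list of rows, each a list of 5 numbers: the finger opening in mm, from 0 to 85.4, then the shift along the tool's x, y, z in mm, then the turn about the tool's z in degrees. In form: [[claw, tx, ty, tz, yaw], ...]. A call has 1 to 20 rows; each row shifts and turns the commanded pose from where the row before left it, along the tool's axes as they then stand; what a row does not reach is not made up. A row lasts 1/8 s, in which the tool goes at most 62.5 mm and 10.7 degrees, less where a joint would pass 70% of its speed; a pose out of reach is approached as far as the arm can. A call with a gripper value outside its range is refused whole. The fingers move at their own pace and stop on an object; the grip force is fixed at half the most. Time passes only in rows, so rows that do not move let the fingers close. It gives the time, the measured TCP pose, the force and the opening at its end, in the units of the state.
- arm.get_obs(): the state, without advancing time (a new reading comes with each control period).
- arm.get_image(name): name is "scene" or "top" or "wrist"; returns (picture, depth): 384x512x3 uint8, red, green, blue; 384x512 float32, m along the optical axis (not along the pixel's ray), 0 where there is no reading.
- arm.camera_info(name): a dict with "mtx" (3x3 intrinsics, pixels), "pose" (4x4, takes a point from camera to world coordinates); the wrist camera has in their place "tool_from_camera" (4x4, takes a point from camera to tool coordinates, whose origin is the TCP and whose axes are the flange's). Camera axes: x right, y down, z forward; pixel columns grow to the right and rows downward; lengths in m; the calibration is good to about 2 mm. A picture is of the moment at which its call begins: read the wrist's pose just before it. camera_info takes no time and is no camera call.
- arm.finish_job(): hands the job in, once; it reports no verdict.
The state is a dict: "clock": time; "q": joint angles; "dq": joint speeds; "effort": joint torques, N m; "tool_pos": TCP position; "tool_rot": TCP orientation; "contact_force": force on the tool from outside, world axes, zero at the start; "wrist_torque": the same for the moment, N m; "width": finger opening in m.
Only numpy, scipy, OpenCV 4.12 (cv2) and the standard library are available. Lean on these libraries where they do the work, as an engineer would, in place of code of your own. Each camera call takes 0.05 s, during which the arm holds its last target.

## Working session

There is one attempt and no reset: what is moved stays moved. The work goes in short steps, Python scripts to look and compute and a shell command to move; the robot and the scene stay as the last step left them, time stands still between calls to the robot, and variables do not carry over. Pictures are saved under pics/ and viewed, and the job is handed in when it is done.

```bash
ls; mkdir -p pics; python3 - <<'E'
from workcell import arm
import cv2,numpy as np
o=arm.get_obs();print({k:np.round(v,3).tolist() for k,v in o.items()})
for n in("scene","top"):
    p,d=arm.get_image(n);cv2.imwrite(f"pics/{n}0.png",p[:,:,::-1]);np.save(f"pics/{n}0.npy",d)
    c=arm.camera_info(n);print(n,np.round(c["mtx"],1).tolist(),np.round(c["pose"],3).tolist())
print(arm.camera_info("wrist"))
E
```

```text
pics
{'clock': 0.0, 'q': [-1.497, 0.259, 1.536, -0.0, 1.348, -0.203], 'dq': [-0.0, -0.001, -0.001, 0.0, 0.001, 0.0], 'effort': [0.001, -44.603, -29.057, 0.0, 0.012, -0.0], 'tool_pos': [0.15, -0.529, 0.255], 'tool_rot': [-0.001, 0.99, 0.138, 0.0], 'contact_force': [0.356, 0.74, 0.194], 'wrist_torque': [0.007, -0.009, 0.001], 'width': 0.085}
scene [[399.8, 0.0, 263.9], [0.0, 399.8, 201.5], [0.0, 0.0, 1.0]] [[-0.111, 0.599, -0.793, 1.556], [0.994, 0.053, -0.1, 0.163], [-0.018, -0.799, -0.601, 0.936], [0.0, 0.0, 0.0, 1.0]]
top [[412.3, 0.0, 253.9], [0.0, 412.3, 185.4], [0.0, 0.0, 1.0]] [[0.025, -0.993, 0.116, 0.467], [-1.0, -0.024, 0.01, 0.029], [-0.007, -0.116, -0.993, 1.288], [0.0, 0.0, 0.0, 1.0]]
{'mtx': array([[278.89877432,   0.        , 253.63647388],
       [  0.        , 278.89877432, 191.24018398],
       [  0.        ,   0.        ,   1.        ]]), 'tool_from_camera': array([[ 3.79476183e-04, -9.55766289e-01, -2.94126939e-01,
         7.47925374e-02],
       [ 9.99999867e-01,  2.60167992e-04,  4.44761494e-04,
        -8.35827993e-04],
       [-3.48565627e-04, -2.94127069e-01,  9.55766261e-01,
        -1.18129375e-01],
       [ 0.00000000e+00,  0.00000000e+00,  0.00000000e+00,
         1.00000000e+00]])}
```

View pics/scene0.png

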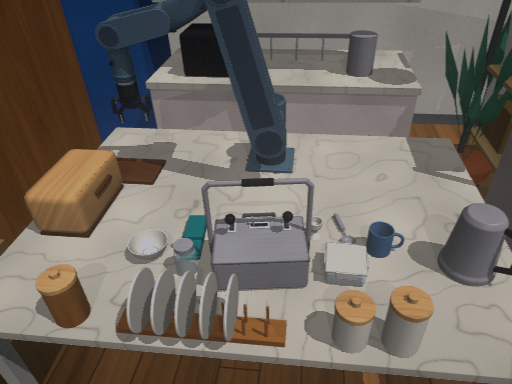

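View pics/top0.png

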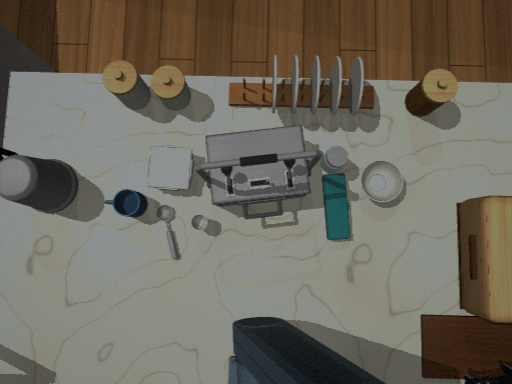

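The scene view looks from behind the carrier towards the robot. The carrier is at about (258,165) in the top image, its handle at (264,208), the grip at (258,160) and the knobs near (228,170) and (290,162). I'll enlarge it.

```bash
python3 - <<'E'
import cv2
t=cv2.imread("pics/top0.png")[115:230,190:330];cv2.imwrite("pics/t1.png",cv2.resize(t,None,fx=5,fy=5,interpolation=cv2.INTER_CUBIC))
t=cv2.imread("pics/scene0.png")[170:295,195:325];cv2.imwrite("pics/s1.png",cv2.resize(t,None,fx=4.8,fy=4.8,interpolation=cv2.INTER_CUBIC))
E
```

```text
(no output)
```

View pics/t1.png

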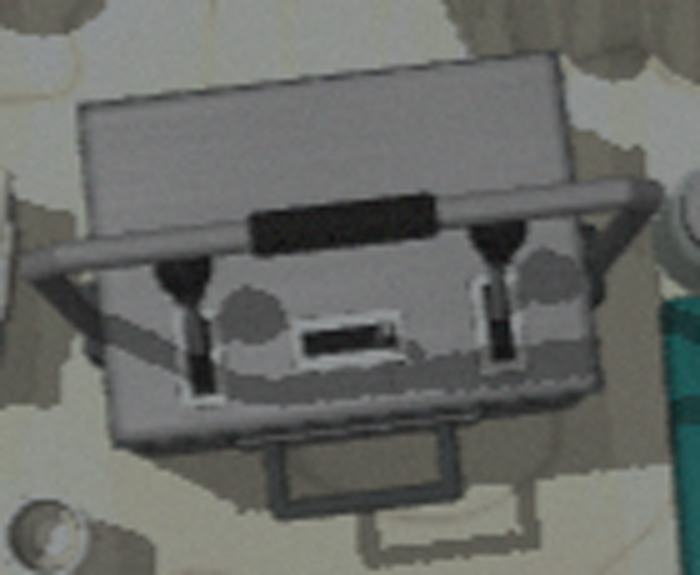

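View pics/s1.png

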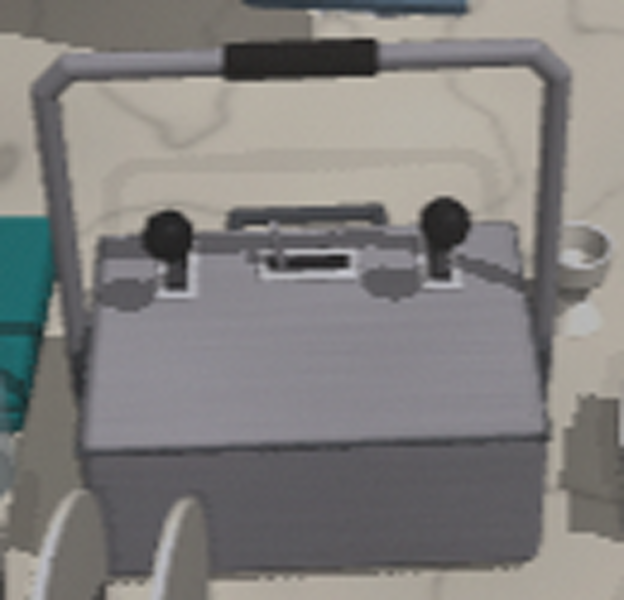

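The pointer tip is at the right end of its slot in the top view (about (267,183)) and at the left end in the scene view, so it leans to the robot's right. The right lever should be free first. Next I'll measure positions.

```bash
cat > h.py <<'E'
import numpy as np
from workcell import arm
from scipy.spatial.transform import Rotation as R
def ray(n,u,v,z,pose=None):
    c=arm.camera_info(n);K=c["mtx"];P=c["pose"] if pose is None else pose
    d=P[:3,:3]@np.linalg.inv(K)@[u,v,1];o=P[:3,3];return o+d*(z-o[2])/d[2]
def tool():
    o=arm.get_obs();q=o["tool_rot"];return np.array(o["tool_pos"]),R.from_quat([q[1],q[2],q[3],q[0]])
E
python3 - <<'E'
from h import *
f=lambda n,u,v,z:np.round(ray(n,u,v,z),4)
T=lambda u,v:(190+u/5,115+v/5)
S=lambda u,v:(195+u/4.8,170+v/4.8)
c=[f("top",*T(*p),.13) for p in[(80,105),(557,55),(600,385),(115,443)]]
print(c,"centre",np.mean(c,0), "sizes",[np.linalg.norm(c[i]-c[i-1]) for i in range(4)])
b=f("top",*T(343,223),.314);b2=f("scene",*S(300,58),.314);print("bail",b,b2)
hd=f("top",*T(367,505),.1);h1=f("top",*T(278,514),.1);h2=f("top",*T(456,495),.1);print("handle",hd,h1,h2)
kl=f("scene",*S(445,222),.194);kr=f("scene",*S(167,235),.194);print("knobs",kl,kr,np.linalg.norm(kl-kr))
d=kl-kr;d2=h1-h2;print("yaw",np.degrees([np.arctan2(-d[0],d[1]),np.arctan2(-d2[0],d2[1])]+[np.arctan2(-(c[i]-c[j])[0],(c[i]-c[j])[1]) for i,j in((0,1),(3,2))]))
print("ptr top",f("top",*T(388,338),.165))
for n,p in(("eggcup",(45,535)),):print(n,f("top",*T(*p),.068))
print("case",f("top",325,175,.035),f("top",348,239,.035), "jar",f("top",337,157,.11))
E
```

```text
[array([0.7417, 0.1818, 0.13  ]), array([ 0.7774, -0.0913,  0.13  ]), array([ 0.5875, -0.1178,  0.13  ]), array([0.548 , 0.1546, 0.13  ])] centre [0.66365  0.031825 0.13    ] sizes [np.float64(0.19560043455984447), np.float64(0.27542349209898564), np.float64(0.19174008448939409), np.float64(0.27524899636510936)]
bail [0.6433 0.0292 0.314 ] [0.6473 0.032  0.314 ]
handle [0.518  0.0116 0.1   ] [0.5116 0.0626 0.1   ] [ 0.525  -0.0394  0.1   ]
knobs [0.6419 0.1175 0.194 ] [ 0.6696 -0.0503  0.194 ] 0.1700709557802272
yaw [9.37370628 7.48423283 7.44755167 8.25079924]
ptr top [0.6069 0.0031 0.165 ]
eggcup [0.497  0.2007 0.068 ]
case [ 0.6508 -0.1752  0.035 ] [ 0.4581 -0.2453  0.035 ] jar [ 0.6933 -0.1974  0.11  ]
```

```bash
python3 -m handwheel --help; python3 -m handwheel; python3 -c "
from workcell import arm; print(arm.get_obs()['clock'], [m for m in dir(arm) if m[0]!='_'])"
```

```text
0.1 ['MotionError', 'camera_info', 'finish_job', 'get_image', 'get_obs']invalid input: not JSON, or not a number
invalid input
```

```bash
python3 -m handwheel '[[85,0,0,-50,0],[85,0,0,-50,0],[85,31,-31,-20,0],[85,31,-31,-20,0],[85,31,-31,-20,0],[85,31,-31,-20,0],[85,31,-31,-20,0],[85,31,-31,-20,0],[85,31,-31,-20,0],[85,31,-31,-20,0],[85,31,-31,-20,0],[85,31,-31,-20,0],[85,31,-31,0,0],[85,31,-31,0,0],[85,31,-31,0,0],[85,31,-31,0,0]]'; python3 - <<'E'
from h import *
import cv2
p,r=tool();print(p,r.as_matrix().round(3),arm.get_obs()['q'])
p,d=arm.get_image("wrist");cv2.imwrite("pics/w1.png",p[:,:,::-1])
E
```

```text
clock: 2.1
tool_pos: [0.4496, 0.0084, 0.556]
tool_rot: [-0.0, 0.99, 0.138, -0.0]
contact_force: [-0.0, -0.4, -0.1]
width: 0.0847
[0.4496445 0.008445  0.5560048] [[ 0.962  0.273 -0.001]
 [ 0.273 -0.962 -0.   ]
 [-0.    -0.    -1.   ]] [-2.30053681e-01  4.85458646e-02  1.07544778e+00 -1.52110346e-04
  2.01809245e+00  1.06378158e+00]
```

View pics/w1.png

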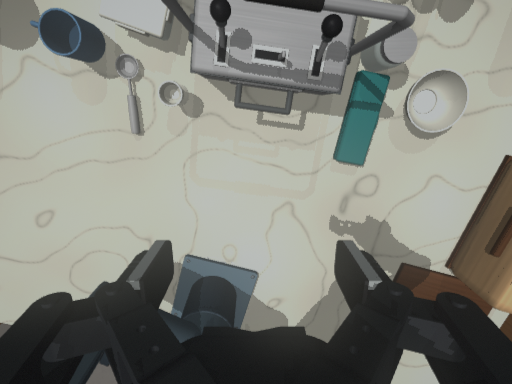

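The wrist view from above shows the knobs at (220,10) and (332,27), the bail at (330,5), the handle at (264,97) and the pointer at the right end of its slot. The rows have no tilt, so I'll turn the camera side back towards the robot, then see how the arm behaves at the edge of its reach. This is high up and clear of everything.

```bash
python3 -m handwheel '[[85,0,0,0,-10.1],[85,0,0,0,-10.1],[85,0,0,0,-10.1],[85,0,0,0,-10.1],[85,0,0,0,-10.1],[85,0,0,0,-10.1],[85,0,0,0,-10.1],[85,0,0,0,-10.1],[85,0,0,0,-10.1],[85,0,0,0,-10.1],[85,0,0,0,-10.1],[85,0,0,0,-10.1],[85,0,0,0,-10.1],[85,0,0,0,-10.1],[85,0,0,0,-10.1],[85,0,0,0,-10.1],[85,0,0,0,-10.1],[85,0,0,0,0]]'; python3 - <<'E'
from h import *
p,r=tool();print(p,r.as_matrix().round(3),arm.get_obs()['q'])
E
python3 -m handwheel '[[85,-50,0,0,0],[85,-50,0,0,0],[85,-50,0,0,0],[85,-50,0,0,0],[85,-50,0,0,0],[85,-50,0,0,0]]'; python3 - <<'E'
from h import *
p,r=tool();print(p,r.as_matrix().round(3),arm.get_obs()['q'])
E
```

```text
clock: 4.4
tool_pos: [0.4491, 0.0069, 0.556]
tool_rot: [-0.0, -0.065, 0.998, 0.0]
contact_force: [-0.1, -0.4, 0.2]
width: 0.0851
[0.44911171 0.00688003 0.55601154] [[-0.992 -0.13  -0.001]
 [-0.13   0.992  0.   ]
 [ 0.001  0.    -1.   ]] [-2.33930117e-01  4.75827481e-02  1.07645488e+00 -7.42119751e-06
  2.01829065e+00 -1.93498576e+00]
clock: 5.15
tool_pos: [0.7223, 0.0446, 0.5217]
tool_rot: [0.003, -0.064, 0.998, 0.002]
contact_force: [0.8, -0.4, -0.2]
width: 0.0852
[0.72228968 0.04459375 0.521656  ] [[-0.992 -0.127  0.006]
 [-0.127  0.992  0.003]
 [-0.006  0.003 -1.   ]] [-0.09386316  0.69768437  0.19682615  0.00501976  2.24170443 -1.7887948 ]
```

```bash
python3 -m handwheel '[[85,-50,0,0,0],[85,-50,0,0,0],[85,-50,0,-30,0],[85,-50,0,-30,0]]'; python3 - <<'E'
from h import *
p,r=tool();print(p,r.as_matrix().round(3),arm.get_obs()['q'])
E
```

```text
clock: 5.65
tool_pos: [0.7879, 0.0616, 0.5045]
tool_rot: [0.076, -0.065, 0.995, 0.0]
contact_force: [0.5, -0.1, 0.3]
width: 0.0848
[0.78787559 0.06160805 0.50448936] [[-0.98  -0.129  0.151]
 [-0.129  0.992  0.011]
 [-0.151 -0.009 -0.988]] [-0.07166843  0.73162762  0.18722753  0.02448325  2.07212357 -1.75933905]
```

The arm does tilt at its reach limit: 8.7° so far, wrist leaning back as needed. Next I'll check whether the tilt persists and grows.

```bash
python3 -m handwheel '[[85,-40,0,-20,0],[85,-40,0,-20,0],[85,-40,0,-20,0]]'; python3 - <<'E'
from h import *
p,r=tool();print(p,r.as_matrix().round(3),arm.get_obs()['q'])
E
python3 -m handwheel '[[85,0,0,0,0],[85,0,0,0,0]]'; python3 - <<'E'
from h import *
p,r=tool();print(p,r.as_matrix().round(3),arm.get_obs()['q'])
E
```

```text
clock: 6.02
tool_pos: [0.811, 0.0696, 0.5164]
tool_rot: [0.12, -0.065, 0.991, 0.001]
contact_force: [0.1, -0.2, -0.1]
width: 0.085
[0.81101998 0.06955328 0.51642792] [[-0.962 -0.13   0.238]
 [-0.129  0.991  0.018]
 [-0.239 -0.014 -0.971]] [-0.06456465  0.72296913  0.18758454  0.03639989  1.99156757 -1.74831044]
clock: 6.28
tool_pos: [0.8107, 0.0694, 0.5152]
tool_rot: [0.119, -0.065, 0.991, 0.001]
contact_force: [-0.1, 0.2, -0.2]
width: 0.0848
[0.81069047 0.06937955 0.515188  ] [[-0.963 -0.13   0.235]
 [-0.129  0.991  0.018]
 [-0.235 -0.013 -0.972]] [-0.06467651  0.72405583  0.18806528  0.03608189  1.9934488  -1.74872304]
```

```bash
python3 -m handwheel '[[85,-50,0,20,0],[85,-50,0,20,0],[85,-50,0,20,0],[85,-50,0,20,0]]'; python3 - <<'E'
from h import *
p,r=tool();print(p,r.as_matrix().round(3),arm.get_obs()['q'])
E
```

```text
clock: 6.78
tool_pos: [0.9211, 0.0872, 0.4197]
tool_rot: [0.173, -0.065, 0.983, 0.003]
contact_force: [0.4, -0.0, -0.1]
width: 0.0851
[0.9210663  0.0871836  0.41969082] [[-0.931 -0.129  0.341]
 [-0.127  0.992  0.028]
 [-0.341 -0.018 -0.94 ]] [-0.04049844  0.86191659  0.18859136  0.04196785  1.74459992 -1.72883435]
```

```bash
python3 -m handwheel '[[85,-50,0,-15,0],[85,-50,0,-15,0],[85,-50,0,-15,0],[85,-50,0,-15,0],[85,-50,0,-15,0],[85,-50,0,-15,0]]'; python3 - <<'E'
from h import *
p,r=tool();print(p,r.as_matrix().round(3),arm.get_obs()['q'])
E
```

```text
clock: 7.52
tool_pos: [0.9536, 0.1008, 0.5003]
tool_rot: [0.282, -0.064, 0.957, 0.006]
contact_force: [-0.5, 0.4, -0.0]
width: 0.085
[0.95362781 0.10078087 0.500261  ] [[-0.833 -0.126  0.539]
 [-0.119  0.992  0.048]
 [-0.541 -0.024 -0.841]] [-0.03324015  0.80167939  0.18741695  0.06572157  1.58398688 -1.71708441]
```

```bash
python3 -m handwheel '[[85,-50,0,-15,0],[85,-50,0,-15,0],[85,-40,0,-15,0]]'; python3 - <<'E'
from h import *
p,r=tool();print(p,r.as_matrix().round(3),arm.get_obs()['q'])
E
```

```text
clock: 7.9
tool_pos: [0.9562, 0.1051, 0.5507]
tool_rot: [0.329, -0.063, 0.942, 0.008]
contact_force: [-0.6, 0.8, -0.5]
width: 0.085
[0.95615639 0.10514347 0.55068456] [[-0.776 -0.124  0.619]
 [-0.113  0.992  0.057]
 [-0.621 -0.026 -0.783]] [-0.03250159  0.76003526  0.18792686  0.07718334  1.5268861  -1.71367022]
```

Tilted 38°, jaws along the carrier's y. Now I'll go back over the bail to a standoff in front of the right knob.

```bash
cat >> h.py <<'E'
def go(t):
    p,r=tool();d=r.inv().apply(np.array(t)-p)*1000;print("now",p.round(4),"shift mm",d.round(1));return d
E
python3 -c "
from h import *
go([.46,-.03,.5])"
```

```text
now [0.9562 0.1051 0.5507] shift mm [ 431.6  -71.1 -275. ]
```

```bash
python3 -m handwheel '[[85,43.2,-7.1,-27.5,0],[85,43.2,-7.1,-27.5,0],[85,43.2,-7.1,-27.5,0],[85,43.2,-7.1,-27.5,0],[85,43.2,-7.1,-27.5,0],[85,43.2,-7.1,-27.5,0],[85,43.2,-7.1,-27.5,0],[85,43.2,-7.1,-27.5,0],[85,43.2,-7.1,-27.5,0],[85,43.2,-7.1,-27.5,0],[85,0,0,0,0]]'; python3 - <<'E'
from h import *
import cv2
p,r=tool();print(p,r.as_matrix().round(3),arm.get_obs()['q'])
np.savez("pics/w2.npz",p=p,r=r.as_matrix())
p,d=arm.get_image("wrist");cv2.imwrite("pics/w2.png",p[:,:,::-1])
E
```

```text
clock: 9.28
tool_pos: [0.4712, -0.0281, 0.5039]
tool_rot: [0.329, -0.062, 0.942, 0.006]
contact_force: [-0.0, 0.0, 0.0]
width: 0.085
[ 0.47115589 -0.02811319  0.50388958] [[-0.775 -0.12   0.62 ]
 [-0.112  0.992  0.052]
 [-0.622 -0.029 -0.783]] [-0.58976338 -0.34622085  1.68999298  0.41901182  1.26879475 -2.30793716]
```

View pics/w2.png

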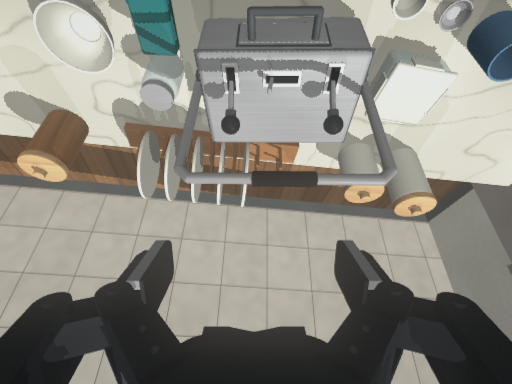

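This view is upside down. The right lever's knob is at (231,121), the left's at (333,121), the grip at (284,178) and the handle bar at (285,12). I'll cast rays through them.

```bash
python3 - <<'E'
from h import *
z=np.load("pics/w2.npz");P=np.eye(4);P[:3,:3]=z["r"];P[:3,3]=z["p"];P=P@arm.camera_info("wrist")["tool_from_camera"]
f=lambda u,v,h:np.round(ray("wrist",u,v,h,P),4)
print("R",f(231,122,.194),"L",f(333,121.5,.194),"bail",f(284,179,.314),"h",f(285,12,.1),"ptr",f(271,82,.165))
import cv2
g=cv2.cvtColor(cv2.imread("pics/w2.png"),cv2.COLOR_BGR2GRAY)
for (u,v) in((231,121),(333,121)):
    m=(g[v-18:v+18,u-18:u+18]<55).astype('uint8');n,l,s,c=cv2.connectedComponentsWithStats(m);i=1+s[1:,4].argmax();print(s[i],c[i]+[u-18,v-18])
E
```

```text
R [ 0.6603 -0.0513  0.194 ] L [0.6347 0.1144 0.194 ] bail [0.645  0.0311 0.314 ] h [0.5231 0.0135 0.1   ] ptr [0.5966 0.0051 0.165 ]Traceback (most recent call last):
  File "<stdin>", line 8, in <module>
ValueError: attempt to get argmax of an empty sequence
```

```bash
python3 - <<'E'
from h import *
p,r=tool();z=r.apply([0,0,1]);K=np.array([.664,-.052,.194])
go(K-.124*z)
E
```

```text
now [ 0.4725 -0.028   0.5041] shift mm [ 47.1 -38.2 236.1]
```

```bash
python3 -m handwheel '[[50,8,-6.5,39,0],[50,8,-6.5,39,0],[50,8,-6.5,39,0],[50,8,-6.5,39,0],[50,8,-6.5,39,0],[50,8,-6.5,39,0],[50,0,0,0,0],[50,0,0,0,0]]'; python3 - <<'E'
from h import *
import cv2
p,r=tool();print(p,r.as_matrix().round(3),arm.get_obs()['q'])
z=r.apply([0,0,1]);K=np.array([.664,-.052,.194]);go(K-.004*z)
np.savez("pics/w3.npz",p=p,r=r.as_matrix())
p,d=arm.get_image("wrist");cv2.imwrite("pics/w3.png",p[:,:,::-1])
E
```

```text
clock: 10.32
tool_pos: [0.5864, -0.0576, 0.2912]
tool_rot: [0.328, -0.064, 0.942, 0.008]
contact_force: [0.1, 0.1, 0.6]
width: 0.0501
[ 0.58641566 -0.05759582  0.29115382] [[-0.776 -0.126  0.618]
 [-0.115  0.992  0.058]
 [-0.62  -0.026 -0.784]] [-0.48485384 -0.00490845  1.9368024   0.55224698  0.70229558 -2.52550786]
now [ 0.5864 -0.0576  0.2912] shift mm [ -0.6  -1.6 120.4]
```

View pics/w3.png

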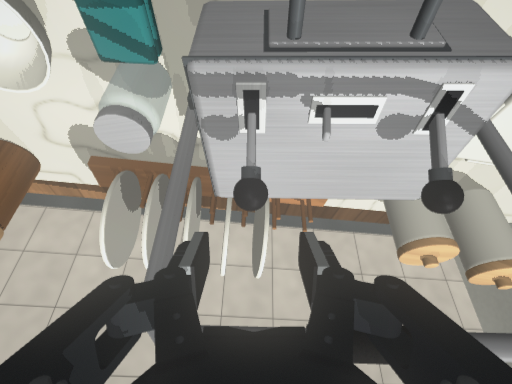

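The knob is at (251,193), centred between the jaws at about (253,260). The pointer leans towards the right lever, tip at (325,136), which confirms that it's the free one. I'll check by ray, then advance.

```bash
python3 - <<'E'
from h import *
z=np.load("pics/w3.npz");P=np.eye(4);P[:3,:3]=z["r"];P[:3,3]=z["p"];P=P@arm.camera_info("wrist")["tool_from_camera"]
f=lambda u,v,h:np.round(ray("wrist",u,v,h,P),4)
print("R",f(251,193,.194),"L",f(442,193,.194))
zz=z["r"][:,2];go(f(251,193,.194)-.004*zz)
E
python3 -m handwheel '[[50,0,-1,30,0],[50,0,-1,30,0],[50,-1,0,30,0],[50,0,0,30,0],[50,0,0,0,0]]'
```

```text
R [ 0.6653 -0.0518  0.194 ] L [0.6373 0.1155 0.194 ]
now [ 0.5864 -0.0578  0.292 ] shift mm [ -1.   -1.3 121.9]
clock: 11.0
tool_pos: [0.6612, -0.0527, 0.1968]
tool_rot: [0.328, -0.064, 0.943, 0.009]
contact_force: [-0.8, 0.4, 0.1]
width: 0.0501
```

```bash
python3 -m handwheel '[[26,0,0,0,0],[26,0,0,0,0],[26,0,0,0,0],[26,0,0,0,0]]'; python3 - <<'E'
from h import *
import cv2
p,r=tool();M=r.as_matrix();print(arm.get_obs()['contact_force'])
# arc in carrier xz -> tool shifts
c=np.array([.989,.144,0]);
th=np.linspace(.5,-.5,13);pos=np.array([.09*np.sin(t)*c+[0,0,.09*np.cos(t)] for t in th])
d=np.diff(pos,axis=0);print((d@M*1000).round(1), ((pos[-1]-pos[0])@M*1000).round(1))
i,_=arm.get_image("wrist");cv2.imwrite("pics/w4.png",i[:,:,::-1])
E
```

```text
clock: 11.5
tool_pos: [0.6612, -0.0536, 0.1989]
tool_rot: [0.329, -0.063, 0.942, 0.007]
contact_force: [-5.9, -1.6, 6.6]
width: 0.0291
[-5.91496325 -1.5544015   6.61549771]
[[ 3.2 -0.2 -6.8]
 [ 3.8 -0.2 -6.5]
 [ 4.3 -0.2 -6.1]
 [ 4.8 -0.2 -5.8]
 [ 5.2 -0.2 -5.4]
 [ 5.7 -0.2 -4.9]
 [ 6.1 -0.1 -4.4]
 [ 6.4 -0.1 -3.9]
 [ 6.7 -0.1 -3.3]
 [ 7.  -0.1 -2.8]
 [ 7.2 -0.1 -2.2]
 [ 7.3 -0.  -1.6]] [ 67.6  -1.7 -53.6]
```

View pics/w4.png

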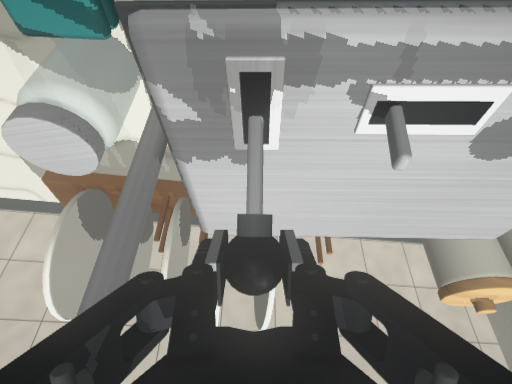

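The ball sits between the pads, about 9 mm ahead of the TCP, with a light contact force. I'll pull gently along the arc and watch the force.

```bash
python3 -m handwheel '[[26,3.2,-0.2,-6.8,0],[26,3.8,-0.2,-6.5,0],[26,4.3,-0.2,-6.1,0],[26,0,0,0,0]]'
```

```text
clock: 12.05
tool_pos: [0.6395, -0.0566, 0.2051]
tool_rot: [0.328, -0.062, 0.943, 0.008]
contact_force: [0.8, -1.9, -0.4]
width: 0.029
```

It moves freely, so I'll carry on through the arc.

```bash
python3 -m handwheel '[[26,4.8,-0.2,-5.8,0],[26,5.2,-0.2,-5.4,0],[26,5.7,-0.2,-4.9,0],[26,6.1,-0.1,-4.4,0],[26,6.4,-0.1,-3.9,0],[26,0,0,0,0]]';python3 -m handwheel '[[26,6.7,-0.1,-3.3,0],[26,7,-0.1,-2.8,0],[26,7.2,-0.1,-2.2,0],[26,7.3,0,-1.6,0],[26,0,0,0,0]]'
```

```text
clock: 12.8
tool_pos: [0.6028, -0.0612, 0.207]
tool_rot: [0.328, -0.063, 0.942, 0.008]
contact_force: [0.9, 0.6, -0.3]
width: 0.026
clock: 13.42
tool_pos: [0.5745, -0.0656, 0.1965]
tool_rot: [0.328, -0.063, 0.943, 0.008]
contact_force: [-0.9, -0.6, 0.3]
width: 0.0262
```

The opening now equals the command (26 mm), so the knob may have slipped out. I'll look.

```bash
python3 - <<'E'
from h import *
import cv2
i,_=arm.get_image("wrist");cv2.imwrite("pics/w5.png",i[:,:,::-1])
i,_=arm.get_image("scene");cv2.imwrite("pics/s5.png",cv2.resize(i[160:300,170:340,::-1],None,fx=4,fy=4))
E
```

```text
(no output)
```

View pics/w5.png

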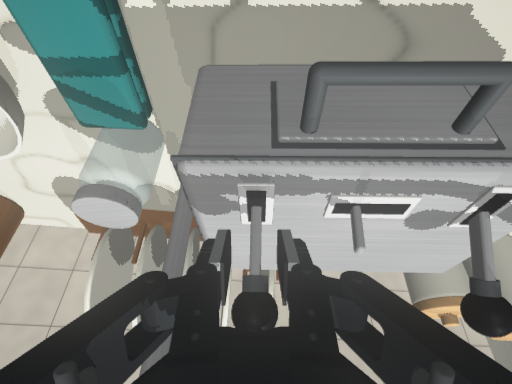

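View pics/s5.png

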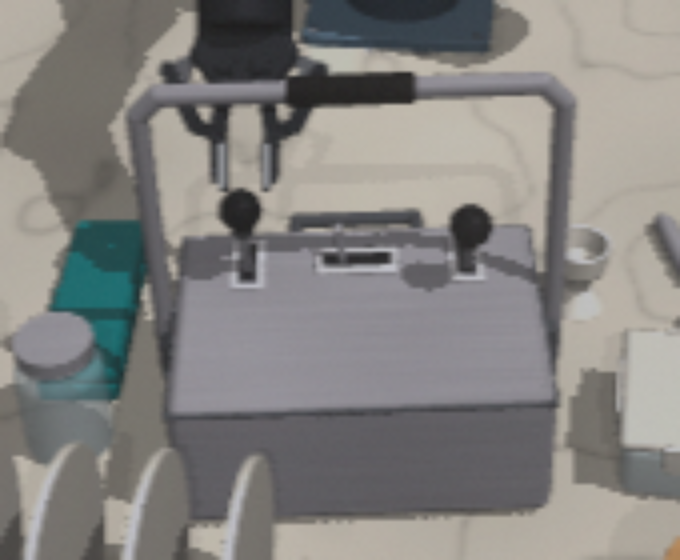

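The lever stopped partway and the knob slipped out of the fingertips. I'll triangulate it from both views.

```bash
cat >> h.py <<'E'
def wpose():
    p,r=tool();P=np.eye(4);P[:3,:3]=r.as_matrix();P[:3,3]=p;return P@arm.camera_info("wrist")["tool_from_camera"]
def tri(obs):
    A=np.zeros((3,3));b=np.zeros(3)
    for n,u,v,P in obs:
        c=arm.camera_info(n);P=c["pose"] if P is None else P
        d=P[:3,:3]@np.linalg.inv(c["mtx"])@[u,v,1];d/=np.linalg.norm(d);M=np.eye(3)-np.outer(d,d);A+=M;b+=M@P[:3,3]
    x=np.linalg.solve(A,b);return x
E
python3 - <<'E'
from h import *
W=wpose();k=tri([("scene",230,213,None),("wrist",255,312,W)]);print(k)
p,r=tool();print("in tool",r.inv().apply(k-p)*1000)
print(ray("scene",230,213,.2),ray("wrist",255,312,.2,W))
# hinge model
H=np.array([.664,.032,0])+np.array([.989*-.055+.144*.085,.144*-.055-.989*.085,.115]);print("hinge",H)
a=k-H;print("dist",np.linalg.norm(a),"lean",np.arctan2(a[0]*.989+a[1]*.144,a[2]))
E
```

```text
[ 0.65165234 -0.05334917  0.20190723]
in tool [-63.68782035   2.69614781  44.10915814]
[ 0.64929376 -0.05298502  0.2       ] [ 0.66186373 -0.05298262  0.2       ]
hinge [ 0.621845 -0.059985  0.115   ]
dist 0.09211611620127086 lean 0.3368540545017204
```

```bash
python3 -m handwheel '[[60,0,0,-25,0],[60,0,0,-25,0],[60,0,0,-25,0],[60,0,0,0,0]]'; python3 - <<'E'
from h import *
import cv2
np.save("pics/W6.npy",wpose())
i,_=arm.get_image("wrist");cv2.imwrite("pics/w6.png",i[:,:,::-1]);cv2.imwrite("pics/w6z.png",cv2.resize(i[60:260,200:470,::-1],None,fx=2.9,fy=2.9,interpolation=cv2.INTER_CUBIC))
i,_=arm.get_image("scene");cv2.imwrite("pics/s6.png",cv2.resize(i[170:295,195:325,::-1],None,fx=4.8,fy=4.8,interpolation=cv2.INTER_CUBIC))
i,_=arm.get_image("top");cv2.imwrite("pics/t6.png",cv2.resize(i[115:230,190:330,::-1],None,fx=5,fy=5,interpolation=cv2.INTER_CUBIC))
E
```

```text
clock: 14.02
tool_pos: [0.5294, -0.0705, 0.2578]
tool_rot: [0.33, -0.063, 0.942, 0.007]
contact_force: [0.3, 0.1, -0.3]
width: 0.0598
```

View pics/w6z.png

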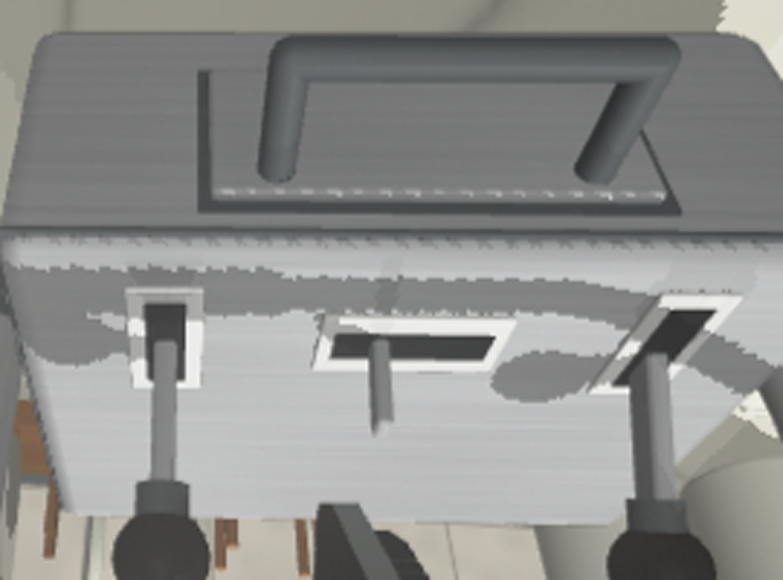

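View pics/s6.png

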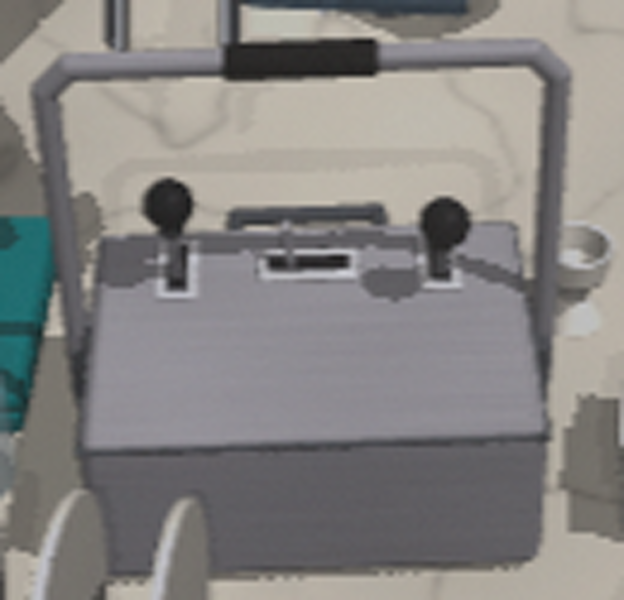

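View pics/t6.png

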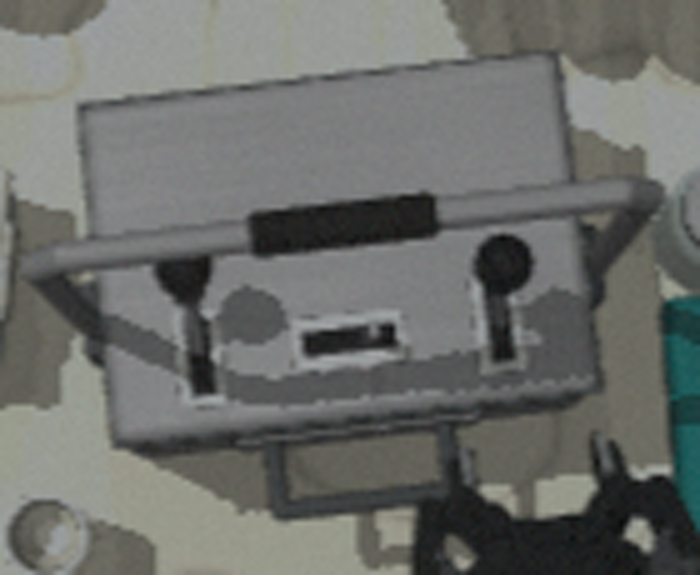

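The top view now shows the right knob at (502,262) in the zoom, clear of the bail, and the pointer has shifted towards the middle. So the right lever is free and was starting to tip the rocker, and the grip simply slipped.

```bash
python3 - <<'E'
from h import *
W=np.load("pics/W6.npy")
o=[("top",190+502/5,115+262/5,None),("scene",195+168/4.8,170+206/4.8,None),("wrist",200+160/2.9,60+557/2.9,W)]
H=np.array([.6218,-.06,.115])
for s in(o,o[:2],o[1:],o[::2]):
    k=tri(s);a=k-H;print(k.round(4),np.linalg.norm(a).round(4),"lean",np.arctan2(a[0]*.989+a[1]*.144,a[2]).round(3))
go(k)
print("R unmoved L: ", ray("wrist",200+660/2.9,60+575/2.9,.194,W))
E
```

```text
[ 0.6464 -0.0549  0.2001] 0.0887 lean 0.286
[ 0.6452 -0.0551  0.1969] 0.0854 lean 0.283
[ 0.6496 -0.0538  0.2005] 0.0901 lean 0.32
[ 0.6444 -0.0556  0.2028] 0.0908 lean 0.256
now [ 0.5291 -0.0698  0.2554] shift mm [-58.6   1.1 113.2]
R unmoved L:  [0.64771571 0.12253604 0.194     ]
```

I'll re-grip deeper and command a tighter close.

```bash
python3 -m handwheel '[[50,-29,0.5,0,0],[50,-29,0.5,0,0],[50,0,0,38,0],[50,0,0,38,0],[50,0,0,38,0],[50,0,0,0,0]]'; python3 - <<'E'
from h import *
import cv2
go([.6465,-.055,.2003])
i,_=arm.get_image("wrist");cv2.imwrite("pics/w7.png",i[:,:,::-1])
E
```

```text
clock: 14.92
tool_pos: [0.6437, -0.0545, 0.1976]
tool_rot: [0.325, -0.063, 0.944, 0.01]
contact_force: [-1.2, -0.1, 0.4]
width: 0.0503
now [ 0.6437 -0.0545  0.1976] shift mm [-3.8 -0.9 -0.5]
```

View pics/w7.png

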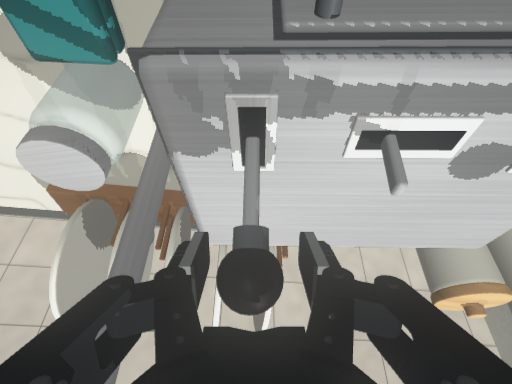

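The ball at (250,280) is about 6–8 mm off the pad centre in −x. I'll correct that and close.

```bash
python3 -m handwheel '[[50,-6,-2,0,0],[5,0,0,0,0],[5,0,0,0,0],[5,0,0,0,0],[5,0,0,0,0]]'; python3 - <<'E'
from h import *
import cv2
i,_=arm.get_image("wrist");cv2.imwrite("pics/w8.png",i[:,:,::-1])
E
```

```text
clock: 15.6
tool_pos: [0.6497, -0.0556, 0.2089]
tool_rot: [0.33, -0.064, 0.942, 0.009]
contact_force: [1.7, 7.2, 4.4]
width: 0.0293
```

View pics/w8.png

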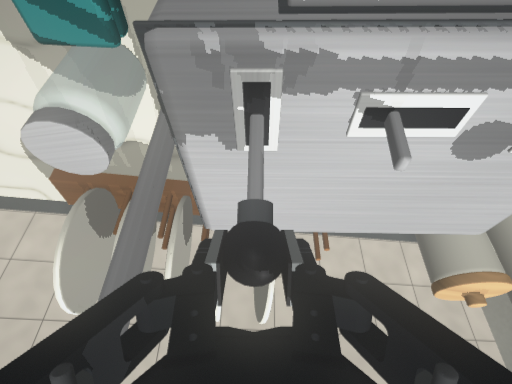

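```bash
python3 -m handwheel '[[0,3,0,-4.5,0],[0,3.5,0,-4.5,0],[0,0,0,0,0]]';  python3 - <<'E'
from h import *
import cv2
i,_=arm.get_image("wrist");cv2.imwrite("pics/w9.png",i[:,:,::-1])
E
```

```text
clock: 16.02
tool_pos: [0.6386, -0.0572, 0.2113]
tool_rot: [0.329, -0.064, 0.942, 0.009]
contact_force: [0.9, 6.4, 1.5]
width: 0.0291
```

View pics/w9.png

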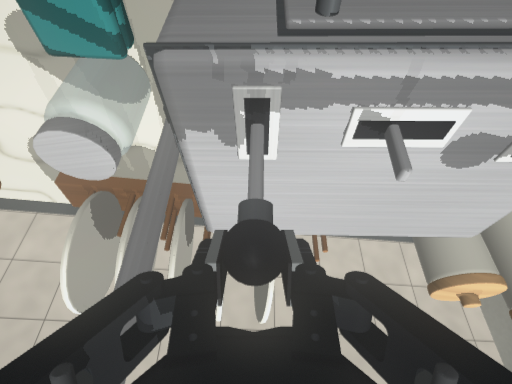

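The ball is still held at (254,250), so I'll keep going.

```bash
python3 -m handwheel '[[0,4.8,-0.2,-5.8,0],[0,5.2,-0.2,-5.4,0],[0,5.7,-0.2,-4.9,0],[0,0,0,0,0]]';  python3 -m handwheel '[[0,6.1,-0.1,-4.4,0],[0,6.4,-0.1,-3.9,0],[0,6.7,-0.1,-3.3,0],[0,0,0,0,0]]';  python3 - <<'E'
from h import *
import cv2
i,_=arm.get_image("wrist");cv2.imwrite("pics/w10.png",i[:,:,::-1])
E
```

```text
clock: 16.58
tool_pos: [0.616, -0.0604, 0.2136]
tool_rot: [0.329, -0.065, 0.942, 0.008]
contact_force: [-0.1, 5.6, 2.9]
width: 0.029
clock: 17.08
tool_pos: [0.5933, -0.0638, 0.2094]
tool_rot: [0.328, -0.065, 0.943, 0.008]
contact_force: [-1.2, 6.8, 0.4]
width: 0.0289
```

View pics/w10.png

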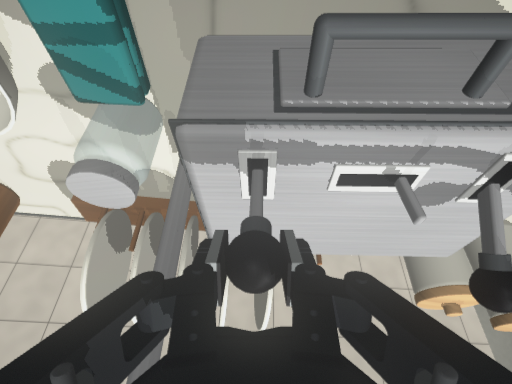

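The pointer has already tipped over to the other side, base (400,180). Now I'll finish the throw to the stop.

```bash
python3 -m handwheel '[[0,7,-0.1,-2.8,0],[0,7.2,-0.1,-2.2,0],[0,7.3,0,-1.6,0],[0,0,0,0,0]]';  python3 -m handwheel '[[0,5,0,-0.5,0],[0,0,0,0,0]]';  python3 - <<'E'
from h import *
import cv2
np.save("pics/W11.npy",wpose())
i,_=arm.get_image("wrist");cv2.imwrite("pics/w11.png",i[:,:,::-1])
E
```

```text
clock: 17.62
tool_pos: [0.5725, -0.0675, 0.2004]
tool_rot: [0.327, -0.063, 0.943, 0.009]
contact_force: [-0.7, 1.6, -1.3]
width: 0.0073
clock: 17.88
tool_pos: [0.5701, -0.0694, 0.1996]
tool_rot: [0.329, -0.063, 0.942, 0.007]
contact_force: [0.1, -0.9, 0.1]
width: 0.0001
```

View pics/w11.png

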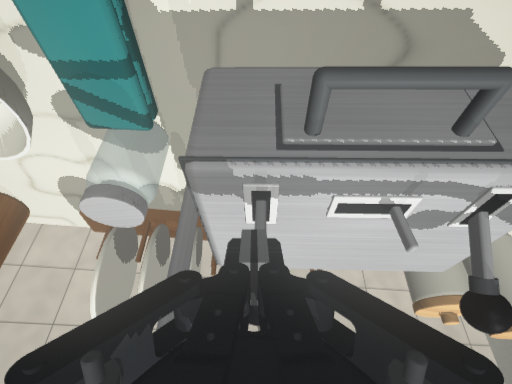

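It slipped off near the end. I'll back off and see where the knob is.

```bash
python3 -m handwheel '[[50,0,0,-5,0],[50,0,0,-25,0],[50,0,0,-25,0],[50,0,0,-25,0],[50,0,0,0,0]]'; python3 - <<'E'
from h import *
import cv2
np.save("pics/W12.npy",wpose())
i,_=arm.get_image("wrist");cv2.imwrite("pics/w12.png",i[:,:,::-1])
i,_=arm.get_image("scene");cv2.imwrite("pics/s12.png",cv2.resize(i[170:295,195:325,::-1],None,fx=4.8,fy=4.8,interpolation=cv2.INTER_CUBIC))
i,_=arm.get_image("top");cv2.imwrite("pics/t12.png",cv2.resize(i[115:230,190:330,::-1],None,fx=5,fy=5,interpolation=cv2.INTER_CUBIC))
E
```

```text
clock: 18.55
tool_pos: [0.5204, -0.0737, 0.2634]
tool_rot: [0.33, -0.063, 0.942, 0.007]
contact_force: [0.2, 0.3, 0.7]
width: 0.0501
```

View pics/w12.png

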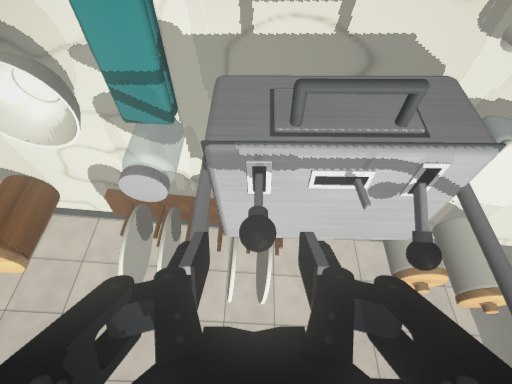

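View pics/s12.png

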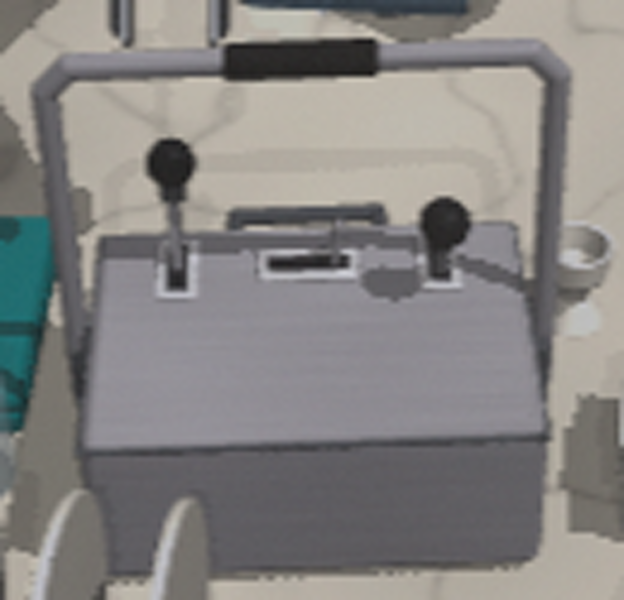

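View pics/t12.png

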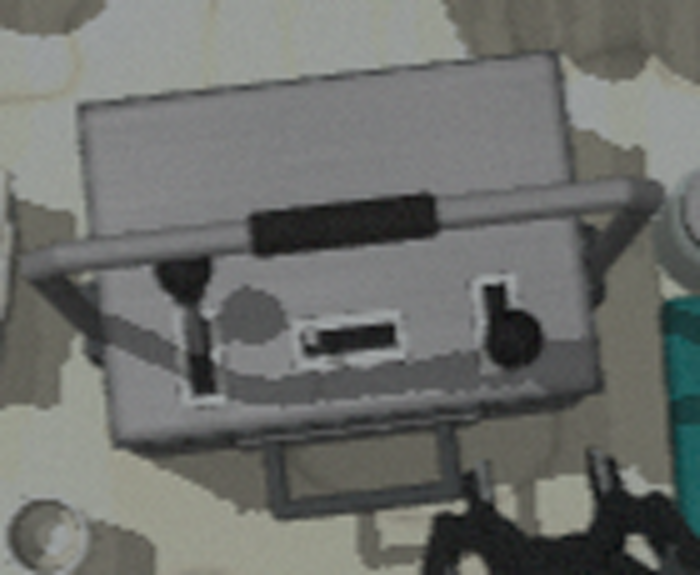

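The pointer has tipped to the left. Right knob: top zoom (513,338), scene zoom (170,163).

```bash
python3 - <<'E'
from h import *
W=np.load("pics/W12.npy")
o=[("top",190+513/5,115+338/5,None),("scene",195+170/4.8,170+163/4.8,None),("wrist",258,232,W)]
H=np.array([.6218,-.06,.115])
for s in(o,o[:2],o[1:],o[::2]):
    k=tri(s);a=k-H;print(k.round(4),np.linalg.norm(a).round(4),"lean",np.arctan2(a[0]*.989+a[1]*.144,a[2]).round(3))
k=tri(o)
p,r=tool()
go(k+[.012+.026,0.004,-.006])
E
```

```text
[ 0.605  -0.0608  0.2011] 0.0878 lean -0.191
[ 0.6041 -0.0613  0.1988] 0.0857 lean -0.208
[ 0.6072 -0.0597  0.2013] 0.0875 lean -0.165
[ 0.6036 -0.0614  0.2034] 0.0902 lean -0.204
now [ 0.5202 -0.073   0.2609] shift mm [-56.6   2.5 128.3]
```

Joint at roughly 0.7. I'll finish it by pushing from behind the knob with closed fingers, which doesn't rely on grip friction.

```bash
python3 - <<'E'
from h import *
p,r=tool();k=np.array([.605,-.061,.2025]);go(k-r.apply([.034,0,.010]))
E
```

```text
now [ 0.5202 -0.073   0.2609] shift mm [-65.1   2.8  88.8]
```

```bash
python3 -m handwheel '[[0,-32.5,1.4,0,0],[0,-32.5,1.4,0,0],[0,0,0,0,0],[0,0,0,0,0],[0,0,0,30,0],[0,0,0,30,0],[0,0,0,29,0],[0,0,0,0,0]]'; python3 - <<'E'
from h import *
import cv2
i,_=arm.get_image("wrist");cv2.imwrite("pics/w13.png",i[:,:,::-1])
p,r=tool();c=np.array([.989,.144,0]);th=np.linspace(-.15,-.5,6);pos=np.array([.09*np.sin(t)*c+[0,0,.09*np.cos(t)] for t in th])
print((np.diff(pos,axis=0)@r.as_matrix()*1000).round(1))
E
```

```text
clock: 19.7
tool_pos: [0.6235, -0.0571, 0.2278]
tool_rot: [0.325, -0.063, 0.944, 0.01]
contact_force: [-0.1, 0.4, -1.3]
width: 0.0002
[[ 5.6 -0.1 -2.9]
 [ 5.8 -0.1 -2.5]
 [ 5.9 -0.1 -2.1]
 [ 6.1 -0.1 -1.7]
 [ 6.2 -0.  -1.2]]
```

View pics/w13.png

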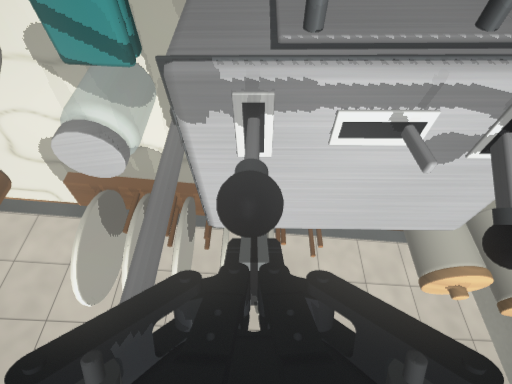

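The ball at (250,205) is now on the robot side of the closed fingers, so I'll push.

```bash
python3 -m handwheel '[[0,6,-2,-2,0],[0,6,0,-2,0],[0,6,0,-2,0],[0,6,0,-2,0],[0,0,0,0,0]]';python3 -m handwheel '[[0,5,0,-1,0],[0,5,0,-1,0],[0,0,0,0,0]]'
```

```text
clock: 20.38
tool_pos: [0.6011, -0.0628, 0.2227]
tool_rot: [0.328, -0.063, 0.943, 0.008]
contact_force: [0.2, -0.3, -0.3]
width: 0.0002
clock: 20.75
tool_pos: [0.5938, -0.0643, 0.2194]
tool_rot: [0.329, -0.063, 0.942, 0.008]
contact_force: [5.6, 1.3, 1.3]
width: 0.0002
```

```bash
python3 -m handwheel '[[0,4,0,-1,0],[0,0,0,0,0]]';python3 -m handwheel '[[0,3,0,-1,0],[0,0,0,0,0]]'; python3 - <<'E'
from h import *
import cv2
i,_=arm.get_image("wrist");cv2.imwrite("pics/w14.png",i[:,:,::-1])
E
```

```text
clock: 21.0
tool_pos: [0.5926, -0.0657, 0.2203]
tool_rot: [0.332, -0.063, 0.941, 0.007]
contact_force: [15.7, 3.0, 2.7]
width: -0.0002
clock: 21.25
tool_pos: [0.5915, -0.0667, 0.2211]
tool_rot: [0.334, -0.062, 0.941, 0.006]
contact_force: [25.7, 5.6, 3.9]
width: -0.0005
```

View pics/w14.png

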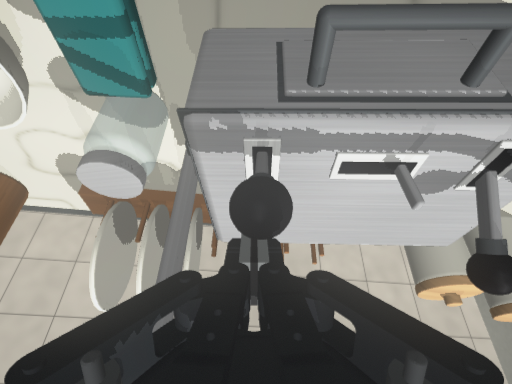

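Force rises to 26 N against a hard stop, so the right lever is fully thrown. I'll retreat and go to the standoff for the left knob.

```bash
python3 -m handwheel '[[0,-15,0,0,0],[0,0,0,-40,0],[0,0,0,-45,0],[0,0,0,0,0]]'; python3 - <<'E'
from h import *
p,r=tool();print(r.as_matrix().round(3));go(np.array([.6385,.115,.194])-.12*r.apply([0,0,1]))
E
```

```text
clock: 21.8
tool_pos: [0.5452, -0.0687, 0.2943]
tool_rot: [0.33, -0.064, 0.942, 0.007]
contact_force: [0.4, -0.3, -0.7]
width: -0.0
[[-0.774 -0.124  0.62 ]
 [-0.115  0.992  0.055]
 [-0.622 -0.029 -0.782]]
now [ 0.5452 -0.0687  0.2943] shift mm [-31.1 173.6  26.4]
```

```bash
python3 -m handwheel '[[50,-6.2,34.7,0,0],[50,-6.2,34.7,0,0],[50,-6.2,34.7,0,0],[50,-6.2,34.7,6,0],[50,-6.2,34.7,20,0],[50,0,0,0,0],[50,0,0,0,0]]'; python3 - <<'E'
from h import *
import cv2
p,r=tool();np.save("pics/W15.npy",wpose());print(p)
go(np.array([.6385,.115,.194])-.0*r.apply([0,0,1]))
i,_=arm.get_image("wrist");cv2.imwrite("pics/w15.png",i[:,:,::-1])
i,_=arm.get_image("top");cv2.imwrite("pics/t15.png",cv2.resize(i[115:230,190:330,::-1],None,fx=5,fy=5,interpolation=cv2.INTER_CUBIC))
E
```

```text
clock: 22.68
tool_pos: [0.5635, 0.1092, 0.2846]
tool_rot: [0.327, -0.064, 0.943, 0.008]
contact_force: [0.5, 0.6, 0.8]
width: 0.0504
[0.56348633 0.10924612 0.28459039]
now [0.5635 0.1092 0.2846] shift mm [ -3.1  -1.4 117.7]
```

View pics/w15.png

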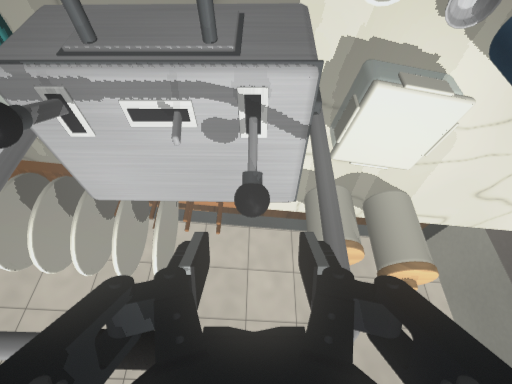

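View pics/t15.png

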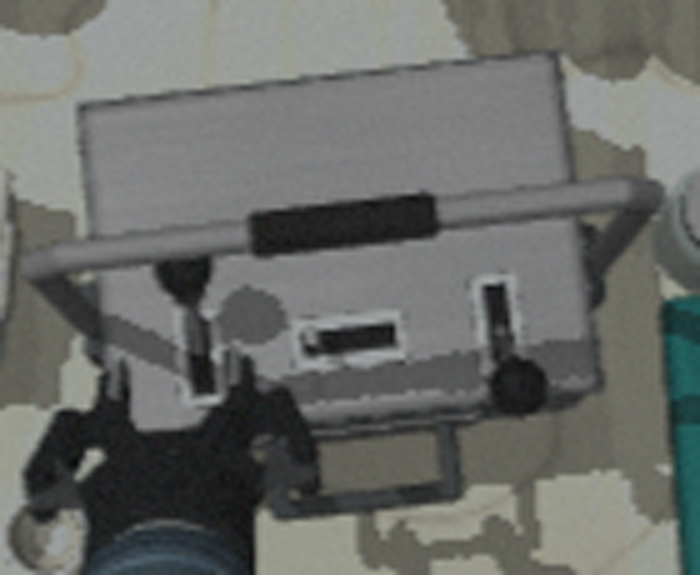

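The right lever is fully thrown (knob at (517,385) in the top zoom) and the left knob at (252,197) is centred. I'll advance deeper than last time and grip.

```bash
python3 -m handwheel '[[50,-1,-1,29,0],[50,-1,-0.5,29,0],[50,0,0,29,0],[50,0,0,29,0],[50,0,0,0,0]]'; python3 - <<'E'
from h import *
import cv2
i,_=arm.get_image("wrist");cv2.imwrite("pics/w16.png",i[:,:,::-1])
E
```

```text
clock: 23.4
tool_pos: [0.6371, 0.1128, 0.1942]
tool_rot: [0.326, -0.062, 0.943, 0.008]
contact_force: [-0.7, -0.2, -0.7]
width: 0.0502
```

View pics/w16.png

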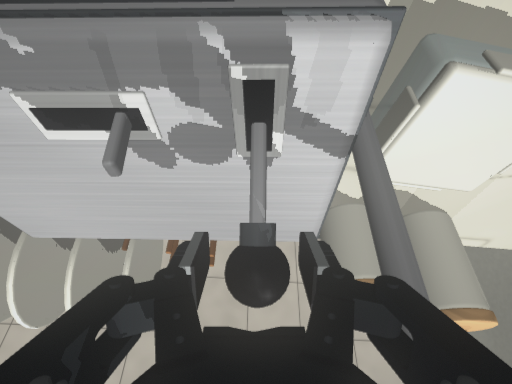

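```bash
python3 -m handwheel '[[50,-3,1.7,0,0],[0,0,0,0,0],[0,0,0,0,0],[0,0,0,0,0],[0,0,0,0,0]]'; python3 - <<'E'
from h import *
import cv2
i,_=arm.get_image("wrist");cv2.imwrite("pics/w17.png",i[:,:,::-1])
E
```

```text
clock: 24.08
tool_pos: [0.6395, 0.1152, 0.1995]
tool_rot: [0.329, -0.063, 0.942, 0.008]
contact_force: [-0.3, -7.0, -1.3]
width: 0.0291
```

View pics/w17.png

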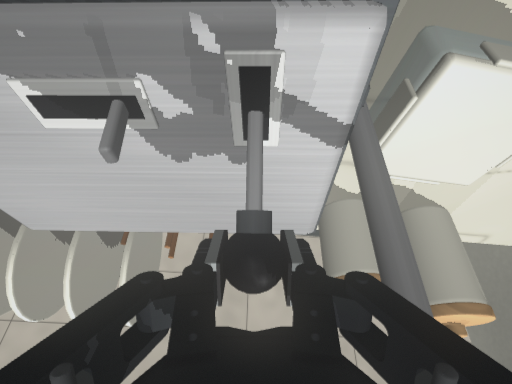

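```bash
python3 -m handwheel '[[0,3.2,-1,-6.8,0],[0,3.8,-0.6,-6.5,0],[0,0,0,0,0]]';python3 -m handwheel '[[0,4.3,-0.2,-6.1,0],[0,4.8,-0.2,-5.8,0],[0,5.2,-0.2,-5.4,0],[0,0,0,0,0]]'; python3 - <<'E'
from h import *
import cv2
i,_=arm.get_image("wrist");cv2.imwrite("pics/w18.png",i[:,:,::-1])
E
```

```text
clock: 24.5
tool_pos: [0.6257, 0.113, 0.2053]
tool_rot: [0.329, -0.063, 0.942, 0.008]
contact_force: [0.8, -2.8, -0.7]
width: 0.0294
clock: 25.0
tool_pos: [0.6035, 0.1099, 0.2089]
tool_rot: [0.328, -0.064, 0.943, 0.008]
contact_force: [1.9, -3.0, -2.8]
width: 0.0294
```

View pics/w18.png

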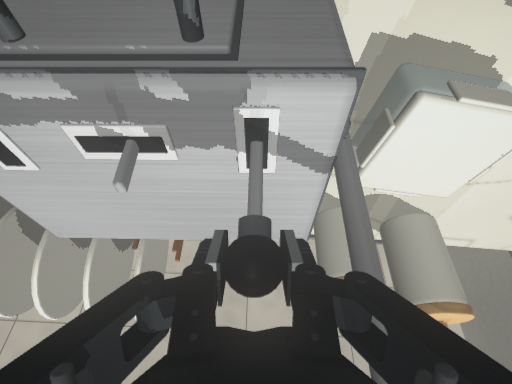

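```bash
python3 -m handwheel '[[0,5.7,-0.2,-4.7,0],[0,6.1,-0.1,-4.2,0],[0,6.4,-0.1,-3.7,0],[0,0,0,0,0]]';python3 -m handwheel '[[0,6.7,-0.1,-3.1,0],[0,7,-0.1,-2.6,0],[0,0,0,0,0]]'; python3 - <<'E'
from h import *
import cv2
i,_=arm.get_image("wrist");cv2.imwrite("pics/w19.png",i[:,:,::-1])
E
```

```text
clock: 25.55
tool_pos: [0.5798, 0.107, 0.2053]
tool_rot: [0.326, -0.063, 0.943, 0.009]
contact_force: [-1.2, 0.3, -2.5]
width: 0.0011
clock: 25.92
tool_pos: [0.5678, 0.1049, 0.2039]
tool_rot: [0.328, -0.063, 0.942, 0.008]
contact_force: [-0.2, -0.8, -0.1]
width: 0.0002
```

View pics/w19.png

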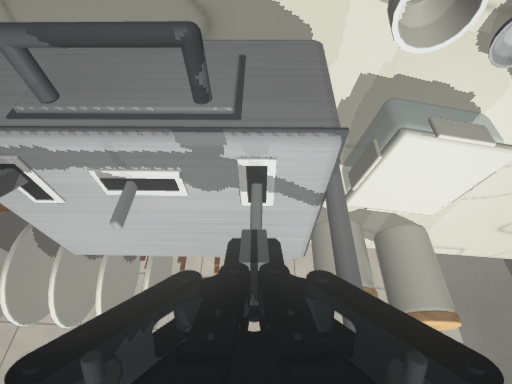

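Slipped again partway. The plan is the same: retreat, locate the knob, then push from behind.

```bash
python3 -m handwheel '[[0,0,0,-30,0],[0,0,0,-35,0],[0,-20,0,-10,0],[0,-20,0,0,0],[0,-15,0,0,0],[0,0,0,0,0]]'; python3 - <<'E'
from h import *
import cv2
p,r=tool();np.save("pics/W20.npy",wpose());print(p)
i,_=arm.get_image("wrist");cv2.imwrite("pics/w20.png",i[:,:,::-1])
i,_=arm.get_image("scene");cv2.imwrite("pics/s20.png",cv2.resize(i[170:295,195:325,::-1],None,fx=4.8,fy=4.8,interpolation=cv2.INTER_CUBIC))
E
```

```text
clock: 26.72
tool_pos: [0.5658, 0.1067, 0.2979]
tool_rot: [0.329, -0.063, 0.942, 0.008]
contact_force: [-0.2, -0.1, -0.5]
width: 0.0
[0.56579861 0.10674698 0.29787238]
```

View pics/w20.png

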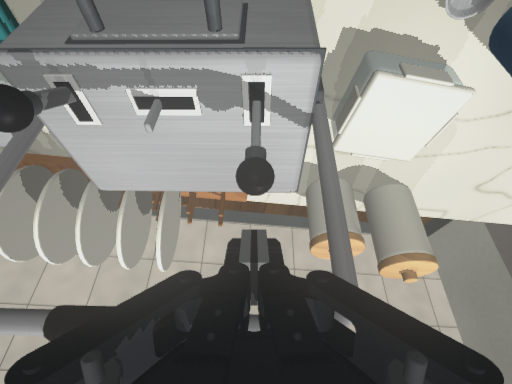

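View pics/s20.png

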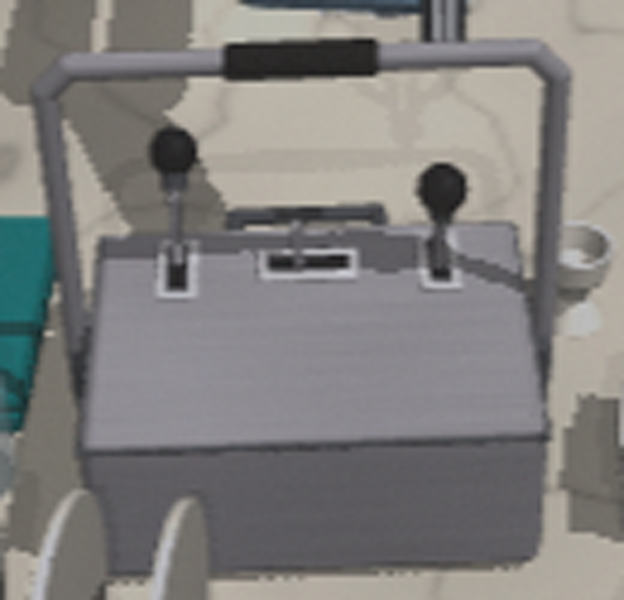

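```bash
python3 - <<'E'
from h import *
W=np.load("pics/W20.npy")
o=[("scene",195+442/4.8,170+188/4.8,None),("wrist",255,177,W)]
H=np.array([.664,.032,0])+np.array([.989*-.055-.144*.085,.144*-.055*1+.989*.085,.115]);print(H)
k=tri(o);a=k-H;print(k.round(4),np.linalg.norm(a).round(4),"lean",np.arctan2(a[0]*.989+a[1]*.144,a[2]).round(3))
for n,u,v,P in o:print(ray(n,u,v,.204,P))
p,r=tool();print(r.inv().apply(k-p)*1000)
go(k-r.apply([.034,0,.010]))
E
```

```text
[0.597365 0.108145 0.115   ]
[0.6188 0.1134 0.2021] 0.0898 lean 0.247
[0.62111551 0.11414074 0.204     ]
[0.61629956 0.11252268 0.204     ]
[ 14.89582805   2.15990741 107.72327095]
now [0.5642 0.1068 0.2959] shift mm [-19.1   2.2  97.7]
```

The push line is too close to the bail at this angle, so I'll re-grip deeper and pull a bit further first.

```bash
python3 -m handwheel '[[50,8,1,0,0],[50,7,0,0,0],[50,0,0,0,0],[50,0,0,35,0],[50,0,0,35,0],[50,0,0,37,0],[50,0,0,0,0]]'; python3 - <<'E'
from h import *
import cv2
i,_=arm.get_image("wrist");cv2.imwrite("pics/w21.png",i[:,:,::-1])
E
```

```text
clock: 27.7
tool_pos: [0.6185, 0.112, 0.2001]
tool_rot: [0.326, -0.063, 0.943, 0.008]
contact_force: [-0.9, 0.6, -0.5]
width: 0.0502
```

View pics/w21.png

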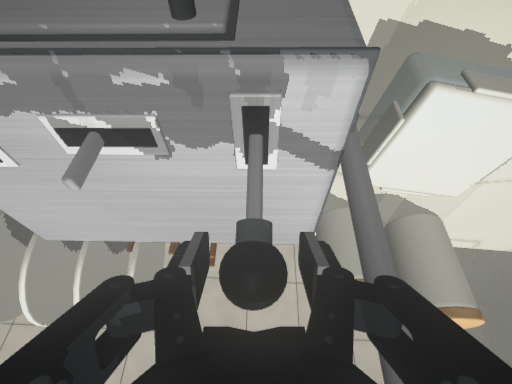

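```bash
python3 -m handwheel '[[50,-4,0.2,1,0],[0,0,0,0,0],[0,0,0,0,0],[0,0,0,0,0],[0,0,0,0,0]]'; python3 -m handwheel '[[0,4.5,-0.2,-5.5,0],[0,5,-0.2,-5.2,0],[0,0,0,0,0]]';python3 - <<'E'
from h import *
import cv2
i,_=arm.get_image("wrist");cv2.imwrite("pics/w22.png",i[:,:,::-1])
E
```

```text
clock: 28.38
tool_pos: [0.6238, 0.1125, 0.207]
tool_rot: [0.33, -0.063, 0.942, 0.008]
contact_force: [0.1, -1.5, 6.3]
width: 0.0293
clock: 28.75
tool_pos: [0.609, 0.1105, 0.209]
tool_rot: [0.33, -0.063, 0.942, 0.008]
contact_force: [1.6, -1.3, 7.0]
width: 0.0293
```

View pics/w22.png

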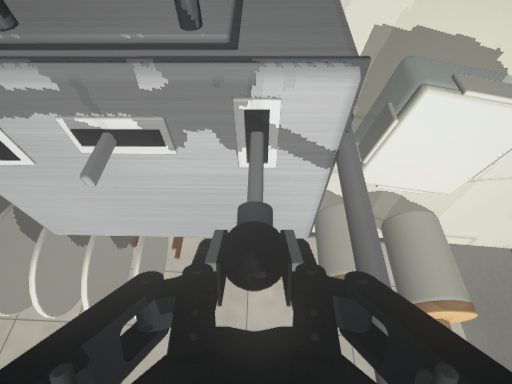

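```bash
python3 -m handwheel '[[0,5.4,-0.2,-5,0],[0,5.7,-0.2,-4.6,0],[0,0,0,0,0]]'; python3 -m handwheel '[[0,6,-0.2,-4.2,0],[0,6.3,-0.2,-3.8,0],[0,0,0,0,0]]';python3 - <<'E'
from h import *
import cv2
i,_=arm.get_image("wrist");cv2.imwrite("pics/w23.png",i[:,:,::-1])
E
```

```text
clock: 29.18
tool_pos: [0.5943, 0.1084, 0.2096]
tool_rot: [0.33, -0.063, 0.942, 0.008]
contact_force: [0.4, -1.2, 6.9]
width: 0.0285
clock: 29.55
tool_pos: [0.5792, 0.1063, 0.2073]
tool_rot: [0.329, -0.063, 0.942, 0.008]
contact_force: [1.8, 0.7, 5.2]
width: 0.0001
```

View pics/w23.png

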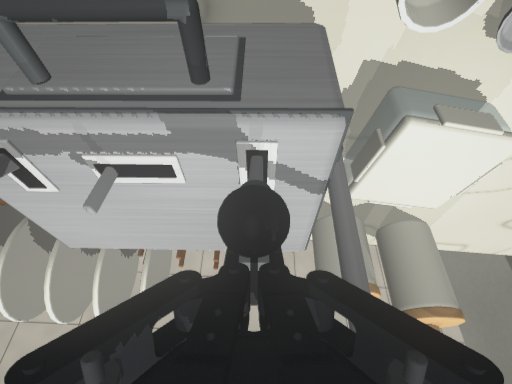

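The closed fingers have slipped to just behind the ball, which now shows in front of them at (254,220). I can push from here.

```bash
python3 -m handwheel '[[0,5,0,-1,0],[0,0,0,0,0]]'; python3 -m handwheel '[[0,5,0,-1,0],[0,0,0,0,0]]';python3 -m handwheel '[[0,4,0,-1,0],[0,0,0,0,0]]'
```

```text
clock: 29.85
tool_pos: [0.5785, 0.1056, 0.2075]
tool_rot: [0.332, -0.063, 0.941, 0.008]
contact_force: [13.6, 4.7, 4.1]
width: 0.0002
clock: 30.1
tool_pos: [0.5774, 0.1044, 0.2086]
tool_rot: [0.336, -0.062, 0.94, 0.007]
contact_force: [24.6, 7.1, 5.8]
width: 0.0003
clock: 30.35
tool_pos: [0.5764, 0.1033, 0.2096]
tool_rot: [0.339, -0.062, 0.939, 0.006]
contact_force: [29.1, 7.7, 7.5]
width: 0.0001
```

Force against what looks like the stop. I'll retreat and check both levers.

```bash
python3 -m handwheel '[[0,-20,0,0,0],[0,-8,0,0,0],[0,0,0,-40,0],[0,0,0,-45,0],[0,0,0,0,0]]'; python3 - <<'E'
from h import *
import cv2
p,r=tool();print(p,r.as_matrix().round(3),arm.get_obs()['q'])
i,_=arm.get_image("scene");cv2.imwrite("pics/s24.png",cv2.resize(i[170:295,195:325,::-1],None,fx=4.8,fy=4.8,interpolation=cv2.INTER_CUBIC))
i,_=arm.get_image("top");cv2.imwrite("pics/t24.png",cv2.resize(i[115:230,190:330,::-1],None,fx=5,fy=5,interpolation=cv2.INTER_CUBIC))
E
```

```text
clock: 30.98
tool_pos: [0.5347, 0.1031, 0.2855]
tool_rot: [0.329, -0.064, 0.942, 0.008]
contact_force: [0.2, 0.3, -0.2]
width: -0.0002
[0.53467954 0.10311099 0.28553402] [[-0.776 -0.125  0.618]
 [-0.115  0.992  0.057]
 [-0.62  -0.026 -0.784]] [-0.08120974 -0.0977499   2.03798123  0.20736526  0.54859441 -1.92761948]
```

View pics/s24.png

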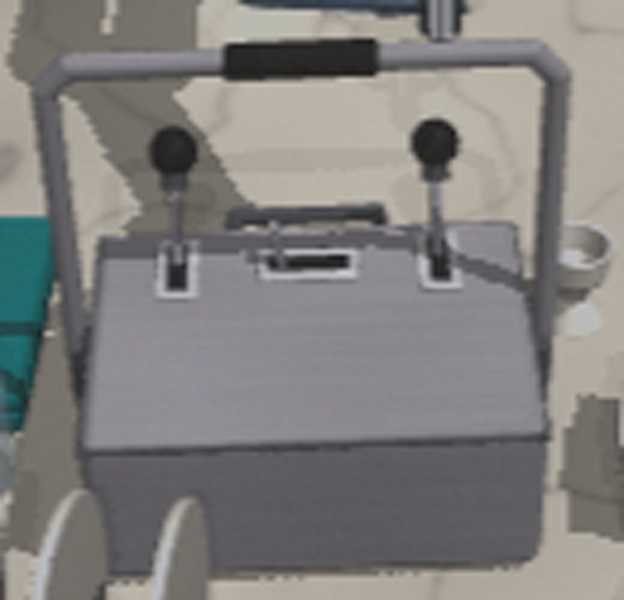

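View pics/t24.png

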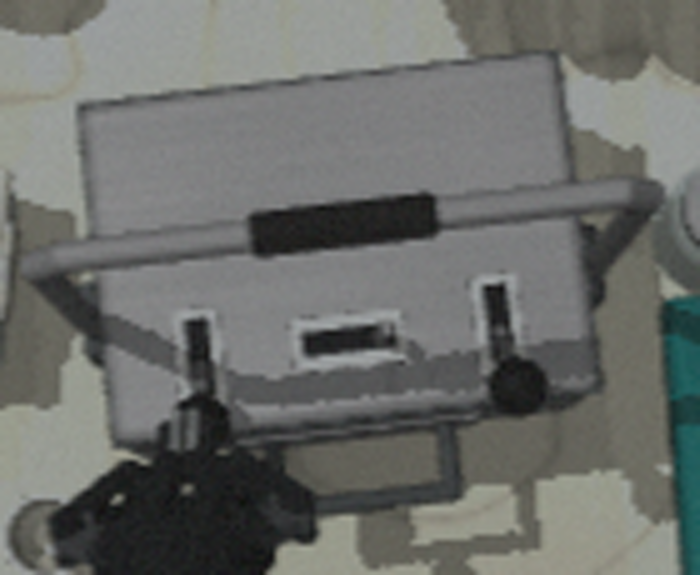

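Both knobs stand over towards the robot: scene zoom (174,152) and (436,142), and in the top view they overhang the front edge. Next I'll locate the handle and hook closed fingers behind its bar.

```bash
python3 - <<'E'
from h import *
print("L knob@.194",ray("scene",195+436/4.8,170+142/4.8,.194).round(4),"R",ray("scene",195+174/4.8,170+152/4.8,.194).round(4))
print("expect L",(np.array([.5974,.108])-.0431*np.array([.989,.144])).round(4),"R",(np.array([.6218,-.06])-.0431*np.array([.989,.144])).round(4))
B=np.array([.5205,.012,.1]);p,r=tool();T=B-r.apply([.023,0,.010]);print(T)
go(T-.14*r.apply([0,0,1]))
E
```

```text
L knob@.194 [0.5605 0.1065 0.194 ] R [ 0.586  -0.0609  0.194 ]
expect L [0.5548 0.1018] R [ 0.5792 -0.0662]
[0.53224464 0.01404977 0.12206495]
now [0.535 0.103 0.283] shift mm [111.7 -83.7 -20.3]
```

Both knobs sit at the thrown positions, to within the scene camera's constant bias of about 5 mm.

```bash
python3 -m handwheel '[[0,10,-10,-20,0],[0,25,-18,0,0],[0,25,-18,0,0],[0,26,-19,0,0],[0,26,-19,0,0],[0,0,0,0,0]]'; python3 - <<'E'
from h import *
import cv2
p,r=tool();np.save("pics/W25.npy",wpose());print(p)
i,_=arm.get_image("wrist");cv2.imwrite("pics/w25.png",i[:,:,::-1])
E
```

```text
clock: 31.82
tool_pos: [0.4456, 0.0047, 0.2298]
tool_rot: [0.325, -0.061, 0.944, 0.009]
contact_force: [-0.3, -0.2, -0.7]
width: -0.0002
[0.44559896 0.00472962 0.22980628]
```

View pics/w25.png

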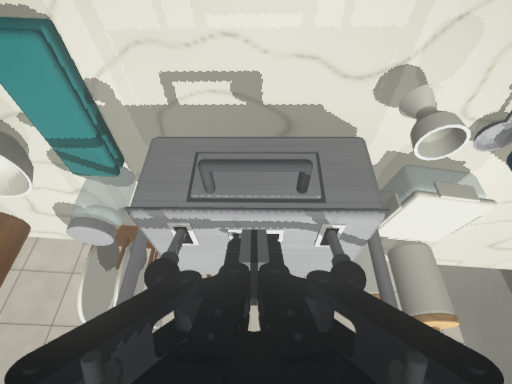

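The handle bar is at about (256,164), spanning (200–312), with the fingers on its centre line.

```bash
python3 - <<'E'
from h import *
W=np.load("pics/W25.npy");B=ray("wrist",256,164,.1,W);print(B)
p,r=tool()
for b in (B,np.array([.5205,.012,.1])): go(b-r.apply([.023,0,.010]))
E
```

```text
[0.52025752 0.01403095 0.1       ]
now [0.4467 0.005  0.2311] shift mm [ -0.5   3.1 138.9]
now [0.4467 0.005  0.2311] shift mm [ -0.4   1.1 138.9]
```

The two bar estimates agree to within 2 mm, so I'll go in.

```bash
python3 -m handwheel '[[0,0,2,35,0],[0,0,0,35,0],[0,0,0,35,0],[0,0,0,0,0]]';python3 -m handwheel '[[0,0,0,17,0],[0,0,0,17,0],[0,0,0,0,0]]'; python3 - <<'E'
from h import *
import cv2
i,_=arm.get_image("wrist");cv2.imwrite("pics/w26.png",i[:,:,::-1])
p,r=tool();print((r.inv().apply([-.989*10,-.144*10,0])).round(2))
E
```

```text
clock: 32.38
tool_pos: [0.5121, 0.0154, 0.1478]
tool_rot: [0.326, -0.064, 0.943, 0.01]
contact_force: [-0.0, 0.9, 0.6]
width: 0.0
clock: 32.75
tool_pos: [0.5352, 0.0181, 0.1316]
tool_rot: [0.323, -0.063, 0.944, 0.008]
contact_force: [1.3, -0.1, 0.2]
width: -0.0001
[ 7.91 -0.2  -6.11]
```

View pics/w26.png

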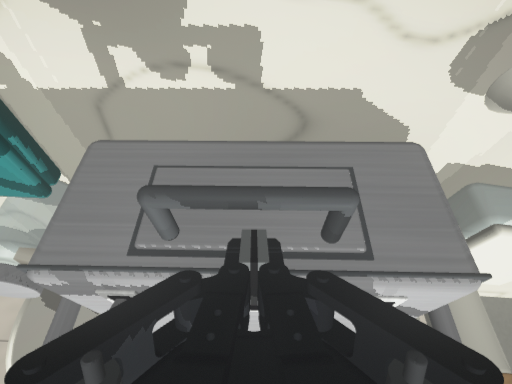

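```bash
python3 - <<'E'
from h import *
print(ray("wrist",248,197,.1,wpose()))
p,r=tool();go(np.array([.5205,.013,.1])-r.apply([.022,0,.010]))
E
python3 -m handwheel '[[0,3,-3,4,0],[0,2,0,4,0],[0,0,0,0,0]]'
```

```text
[0.52122763 0.01343498 0.1       ]
now [0.5348 0.0181 0.1317] shift mm [ 9.1 -2.4  6.1]
clock: 33.17
tool_pos: [0.5371, 0.0151, 0.1263]
tool_rot: [0.319, -0.062, 0.946, 0.007]
contact_force: [-0.5, 0.1, -0.3]
width: -0.0001
```

```bash
python3 - <<'E'
from h import *
import cv2
p,r=tool();print(arm.get_obs()['q'],r.as_matrix().round(3));go(np.array([.5205,.013,.1])-r.apply([.022,0,.010]))
E
```

```text
[-0.33972321  0.1613571   2.26441785  1.16879477  0.27559685 -3.11585982] [[-0.788 -0.121  0.603]
 [-0.112  0.992  0.052]
 [-0.605 -0.026 -0.796]]
now [0.5371 0.0151 0.1263] shift mm [7.2 0.6 0.8]
```

The wrist is near joint limits here (q5 0.28, q6 −3.116). I'll back out rather than pull in this posture. Working against the near-side limit in open space should straighten the tool, and a near-vertical finger will hook the handle easily.

```bash
python3 -m handwheel '[[0,-3,0,-20,0],[0,0,0,-40,0],[0,0,0,-50,0],[0,0,0,-40,0],[0,0,0,0,10.5],[0,0,0,0,10.5],[0,0,0,0,10.5],[0,0,0,0,10.5],[0,0,0,0,10.5],[0,0,0,0,10.5],[0,0,0,0,10.5],[0,0,0,0,10.5],[0,0,0,0,0]]'; python3 - <<'E'
from h import *
p,r=tool();print(arm.get_obs()['q'].round(3),p,r.as_matrix().round(3))
print("world down/back step in tool:",r.inv().apply([-20,0,0]).round(1),r.inv().apply([0,0,-10]).round(1))
E
```

```text
clock: 34.8
tool_pos: [0.4488, 0.0077, 0.2472]
tool_rot: [0.233, 0.586, 0.744, 0.219]
contact_force: [0.2, -0.3, 0.1]
width: -0.0003
[-0.496 -0.265  2.254  0.568  0.668 -1.098] [0.44878385 0.00773211 0.24723922] [[-0.204  0.771  0.603]
 [ 0.975  0.217  0.053]
 [-0.09   0.598 -0.796]]
world down/back step in tool: [  4.1 -15.4 -12.1] [ 0.9 -6.   8. ]
```

```bash
python3 -m handwheel '[[0,5,-21.4,-4.1,0],[0,5,-21.4,-4.1,0],[0,5,-21.4,-4.1,0],[0,5,-21.4,-4.1,0],[0,5,-21.4,-4.1,0],[0,5,-21.4,-4.1,0],[0,0,0,0,0]]'; python3 - <<'E'
from h import *
p,r=tool();print(arm.get_obs()['q'].round(3),p,r.as_matrix().round(3))
print("world down/back step in tool:",r.inv().apply([-20,0,0]).round(1),r.inv().apply([0,0,-10]).round(1))
E
```

```text
clock: 35.67
tool_pos: [0.3287, 0.0059, 0.187]
tool_rot: [0.234, 0.589, 0.742, 0.217]
contact_force: [-0.5, 0.1, 1.0]
width: -0.0001
[-1.089 -0.611  2.553  0.704  1.034 -1.638] [0.32867629 0.00589051 0.186964  ] [[-0.197  0.773  0.604]
 [ 0.976  0.212  0.046]
 [-0.092  0.598 -0.796]]
world down/back step in tool: [  3.9 -15.5 -12.1] [ 0.9 -6.   8. ]
```

```bash
python3 -m handwheel '[[0,5,-21.4,-4.1,0],[0,5,-21.4,-4.1,0],[0,5,-21.4,-4.1,0],[0,0,0,0,0]]'; python3 - <<'E'
from h import *
p,r=tool();print(arm.get_obs()['q'].round(3),p,r.as_matrix().round(3))
print("world down/back step in tool:",r.inv().apply([-20,0,0]).round(1),r.inv().apply([0,0,-10]).round(1))
E
```

```text
clock: 36.17
tool_pos: [0.3015, 0.0019, 0.1807]
tool_rot: [0.224, 0.589, 0.748, 0.209]
contact_force: [-0.1, -1.0, 0.0]
width: 0.0002
[-1.697 -0.892  2.579  0.608  1.597 -1.962] [0.30147625 0.00190408 0.18068694] [[-0.206  0.787  0.582]
 [ 0.975  0.219  0.048]
 [-0.089  0.577 -0.812]]
world down/back step in tool: [  4.1 -15.7 -11.6] [ 0.9 -5.8  8.1]
```

```bash
python3 -m handwheel '[[0,-8,31,23,0],[0,-8,31,23,0],[0,-8,31,23,0],[0,0,0,0,0],[0,1.3,-9,12,0],[0,1.3,-9,12,0],[0,1.3,-9,12,0],[0,1.3,-9,12,0],[0,1.3,-9,12,0],[0,0,0,0,0]]'; python3 - <<'E'
from h import *
p,r=tool();print(arm.get_obs()['q'].round(3),p,r.as_matrix().round(3))
print("world down/back step in tool:",r.inv().apply([-20,0,0]).round(1),r.inv().apply([0,0,-10]).round(1))
E
```

```text
clock: 37.42
tool_pos: [0.3117, 0.0104, 0.1867]
tool_rot: [0.239, 0.586, 0.743, 0.217]
contact_force: [-0.4, 0.7, -0.2]
width: 0.0001
[-1.648 -0.913  2.581  0.65   1.583 -1.911] [0.31170815 0.01037453 0.18672401] [[-0.198  0.767  0.61 ]
 [ 0.975  0.218  0.043]
 [-0.1    0.603 -0.791]]
world down/back step in tool: [  4.  -15.3 -12.2] [ 1.  -6.   7.9]
```

```bash
python3 -m handwheel '[[0,-8,31,24,0],[0,-8,31,24,0]]'; python3 -m handwheel '[[0,-2,12,-16,0],[0,-2,12,-16,0],[0,-2,12,-16,0]]';python3 - <<'E'
from h import *
p,r=tool();print(arm.get_obs()['q'].round(3),p,r.as_matrix().round(3))
E
```

```text
clock: 37.67
tool_pos: [0.3237, 0.0117, 0.1964]
tool_rot: [0.257, 0.582, 0.736, 0.23]
contact_force: [-0.1, -0.5, -0.7]
width: -0.0003
clock: 38.05
tool_pos: [0.3231, 0.0119, 0.2571]
tool_rot: [0.256, 0.582, 0.737, 0.23]
contact_force: [-0.7, -1.7, 0.6]
width: -0.0001
[-1.535 -0.913  2.436  0.703  1.624 -1.732] [0.32306186 0.01187911 0.25705934] [[-0.192  0.74   0.644]
 [ 0.975  0.217  0.041]
 [-0.11   0.636 -0.764]]
```

```bash
python3 - <<'E'
from h import *
p,r=tool();print(r.inv().apply([40,0,0]).round(1),r.inv().apply([0,40,0]).round(1),r.inv().apply([0,0,40]).round(1))
E
python3 -m handwheel '[[0,-8,30,26,0],[0,-8,30,26,0],[0,-8,30,26,0],[0,0,0,0,0]]';python3 - <<'E'
from h import *
p,r=tool();print(arm.get_obs()['q'].round(3),p,r.as_matrix().round(3))
E
```

```text
[-7.7 29.6 25.8] [39.   8.7  1.6] [ -4.4  25.5 -30.5]
clock: 38.55
tool_pos: [0.3667, 0.0043, 0.2596]
tool_rot: [0.245, 0.585, 0.738, 0.23]
contact_force: [0.3, 0.2, 0.6]
width: 0.0002
[-0.848 -0.561  2.372  0.654  0.988 -1.353] [0.36674216 0.00434296 0.25956681] [[-0.196  0.751  0.631]
 [ 0.976  0.21   0.053]
 [-0.093  0.626 -0.774]]
```

```bash
python3 -m handwheel '[[0,-6,22,19,0],[0,-6,22,19,0],[0,-6,22,19,0],[0,1.5,-9.5,11.5,0],[0,1.5,-9.5,11.5,0],[0,2,-12.5,15.5,0],[0,2,-12.5,15.5,0],[0,2,-12.5,15.5,0],[0,2,-12.5,15.5,0],[0,0,0,0,0]]';python3 - <<'E'
from h import *
p,r=tool();print(arm.get_obs()['q'].round(3),p,r.as_matrix().round(3))
print("world down/back step in tool:",r.inv().apply([-20,0,0]).round(1),r.inv().apply([0,0,-10]).round(1))
E
```

```text
clock: 39.8
tool_pos: [0.4537, -0.0024, 0.1481]
tool_rot: [0.247, 0.591, 0.733, 0.228]
contact_force: [-0.2, 0.1, 0.1]
width: 0.0001
[-0.532 -0.05   2.44   1.181  0.396 -1.785] [ 0.45372117 -0.00236521  0.14810609] [[-0.18   0.755  0.631]
 [ 0.979  0.198  0.042]
 [-0.093  0.626 -0.774]]
world down/back step in tool: [  3.6 -15.1 -12.6] [ 0.9 -6.3  7.7]
```

```bash
python3 -m handwheel '[[0,1.3,-10,12.5,0],[0,1.3,-10,12.5,0],[0,1.3,-10,12.5,0],[0,1.3,-10,12.5,0],[0,0,0,0,0]]';python3 - <<'E'
from h import *
p,r=tool();print(arm.get_obs()['q'].round(3),p,r.as_matrix().round(3))
print("world down/back step in tool:",r.inv().apply([-20,0,0]).round(1),r.inv().apply([0,0,-10]).round(1))
E
```

```text
clock: 40.42
tool_pos: [0.4558, -0.0031, 0.0851]
tool_rot: [0.248, 0.59, 0.734, 0.228]
contact_force: [-0.4, -0.5, 0.1]
width: -0.0003
[-0.532  0.167  2.52   1.926  0.391 -2.587] [ 0.45576667 -0.0030892   0.08512613] [[-0.181  0.752  0.633]
 [ 0.979  0.2    0.042]
 [-0.095  0.628 -0.773]]
world down/back step in tool: [  3.6 -15.  -12.7] [ 0.9 -6.3  7.7]
```

Correction: in this posture (jaws opening in the carrier's x–z plane, tool x along the bar) the arm has joint slack at low height. So I can grip the bar properly from here, without straightening. First the standoff.

```bash
python3 - <<'E'
from h import *
p,r=tool();z=r.apply([0,0,1]);go([.5205-.63*.128,.0065,.1+.773*.128])
E
```

```text
now [ 0.4558 -0.0031  0.0851] shift mm [  1.5  61.4 -97.6]
```

```bash
python3 -m handwheel '[[30,0.4,15,-25,0],[30,0.4,15,-25,0],[30,0.4,15.5,-24,0],[30,0.3,15.5,-24,0],[30,0,0,0,2],[30,0,0,0,0]]';python3 - <<'E'
from h import *
import cv2
p,r=tool();print(arm.get_obs()['q'].round(3),p,r.as_matrix().round(3));np.save("pics/W27.npy",wpose())
B=np.array([.5205,.012,.1]);go(B-r.apply([0,0,.008]))
i,_=arm.get_image("wrist");cv2.imwrite("pics/w27.png",i[:,:,::-1])
E
```

```text
clock: 41.18
tool_pos: [0.4434, 0.0081, 0.1813]
tool_rot: [0.243, 0.6, 0.724, 0.237]
contact_force: [0.4, -0.1, -0.1]
width: 0.0298
[-0.532 -0.165  2.414  0.936  0.474 -1.482] [0.44340015 0.00809228 0.18127068] [[-0.162  0.754  0.637]
 [ 0.984  0.168  0.052]
 [-0.068  0.635 -0.769]]
now [0.4434 0.0081 0.1813] shift mm [ -3.1   7.2 103.8]
```

View pics/w27.png

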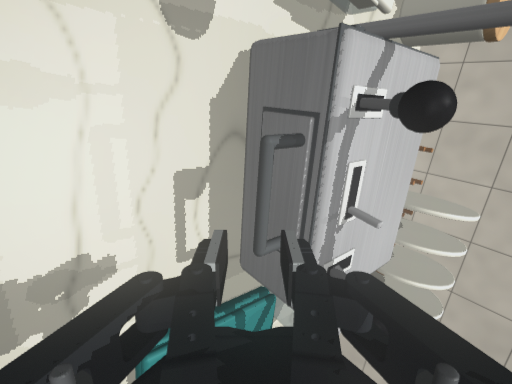

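The bar runs from (273,140) to (262,250), middle about (267,196). I'll check it by ray against B.

```bash
python3 - <<'E'
from h import *
W=np.load("pics/W27.npy")
for u,v in((273,140),(267,196),(262,248)):print(ray("wrist",u,v,.1,W).round(4))
p,r=tool();B=ray("wrist",267,196,.1,W);B[:]=(B+[.5205,.012,.1])/2;go(B-r.apply([0,0,.008]))
E
```

```text
[0.5208 0.0645 0.1   ]
[0.5261 0.0156 0.1   ]
[ 0.5324 -0.0362  0.1   ]
now [0.4432 0.0083 0.1806] shift mm [ -2.3  10.3 105.3]
```

```bash
python3 -m handwheel '[[30,-2,9,0,0],[30,0,0,25,0],[30,0,0,25,0],[30,0,0,0,0]]';python3 - <<'E'
from h import *
import cv2
p,r=tool();go(np.array([.523,.0135,.1])-r.apply([0,0,.008]));print(ray("wrist",0,0,.1,wpose()))
i,_=arm.get_image("wrist");cv2.imwrite("pics/w28.png",i[:,:,::-1])
E
```

```text
clock: 41.72
tool_pos: [0.4815, 0.0112, 0.1455]
tool_rot: [0.239, 0.601, 0.725, 0.236]
contact_force: [-0.6, 0.6, -0.2]
width: 0.0301
now [0.4815 0.0112 0.1455] shift mm [-1.6  3.2 53.5]
[0.39294421 0.10309713 0.1       ]
```

View pics/w28.png

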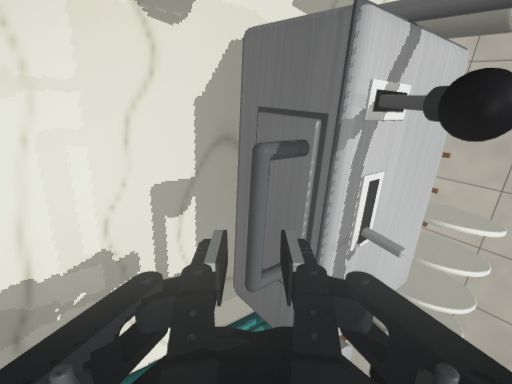

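The bar passes between the fingertips: bar centre u≈257, jaw centre ≈253. I'll advance the rest.

```bash
python3 -m handwheel '[[30,0,1,26,0],[30,0,1,26,0],[30,0,0,0,0],[0,0,0,0,0],[0,0,0,0,0],[0,0,0,0,0]]';python3 - <<'E'
from h import *
import cv2
p,r=tool();print(arm.get_obs()['q'].round(3));print(r.inv().apply([-9.89,-1.44,0]).round(2))
i,_=arm.get_image("wrist");cv2.imwrite("pics/w29.png",i[:,:,::-1])
E
```

```text
clock: 42.52
tool_pos: [0.5146, 0.0137, 0.1086]
tool_rot: [0.241, 0.601, 0.725, 0.236]
contact_force: [-7.9, -2.5, -3.0]
width: 0.0098
[-0.381  0.176  2.363  1.68   0.29  -2.158]
[ 0.19 -7.72 -6.34]
```

View pics/w29.png

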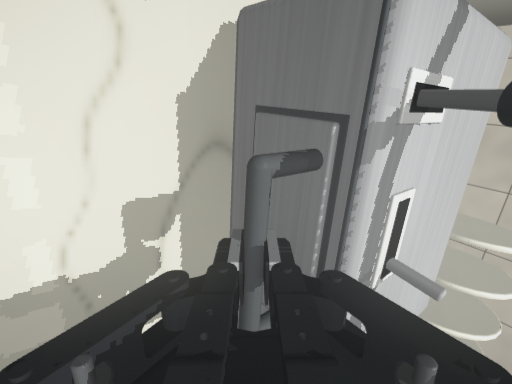

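Bar gripped (opening 9.8 mm on the 12 mm bar). Now I'll pull straight along the carrier's −x.

```bash
python3 -m handwheel '[[0,0.2,-7.7,-6.3,0],[0,0.2,-7.7,-6.3,0],[0,0,0,0,0]]';python3 - <<'E'
from h import *
p,r=tool();print(arm.get_obs()['q'].round(3));print(r.inv().apply([-9.89,-1.44,0]).round(2))
E
python3 -m handwheel '[[0,0.2,-7.7,-6.3,0],[0,0.2,-7.7,-6.3,0],[0,0,0,0,0]]'
```

```text
clock: 42.95
tool_pos: [0.4955, 0.0109, 0.1087]
tool_rot: [0.242, 0.6, 0.725, 0.236]
contact_force: [-1.4, 0.6, -13.8]
width: 0.0101
[-0.419  0.147  2.406  1.688  0.313 -2.2  ]
[ 0.19 -7.72 -6.35]
clock: 43.32
tool_pos: [0.4762, 0.0081, 0.1087]
tool_rot: [0.242, 0.6, 0.725, 0.237]
contact_force: [-1.1, 1.2, -15.9]
width: 0.0099
```

About 38 mm drawn so far. The vertical side load is steady at 16 N, so I'll ease down slightly while I continue.

```bash
python3 -m handwheel '[[0,0.2,-8.3,-5.5,0],[0,0.2,-7.7,-6.3,0],[0,0,0,0,0]]'; python3 -m handwheel '[[0,0.1,-6.2,-5,0],[0,0,0,0,0]]'
```

```text
clock: 43.7
tool_pos: [0.4575, 0.0054, 0.1086]
tool_rot: [0.243, 0.599, 0.725, 0.238]
contact_force: [-2.0, 5.2, -8.8]
width: 0.0096
clock: 43.95
tool_pos: [0.45, 0.0043, 0.1086]
tool_rot: [0.243, 0.599, 0.725, 0.238]
contact_force: [-1.7, 5.6, -6.9]
width: 0.0095
```

```bash
python3 -m handwheel '[[0,0.1,-4.6,-3.8,0],[0,0,0,0,0]]'; python3 -m handwheel '[[0,0,-1.5,-1.2,0],[0,0,0,0,0]]'
```

```text
clock: 44.2
tool_pos: [0.445, 0.0036, 0.1087]
tool_rot: [0.243, 0.599, 0.725, 0.238]
contact_force: [8.2, 8.2, -17.8]
width: 0.0097
clock: 44.45
tool_pos: [0.4444, 0.0032, 0.1094]
tool_rot: [0.243, 0.598, 0.725, 0.239]
contact_force: [13.6, 10.1, -18.0]
width: 0.0097
```

The stop is reached after about 70 mm of travel (0.5146 → 0.4444). I'll relax the load a little, open and back away along the tool axis.

```bash
python3 -m handwheel '[[12,0,0,0,0],[30,0,0,0,0],[30,0,0,0,0],[30,0,0,0,0]]'; python3 -m handwheel '[[30,0,0,-10,0],[30,0,0,-10,0],[30,0,0,-15,0],[30,0,0,-20,0],[30,0,0,-20,0],[30,0,0,0,0]]'; python3 - <<'E'
from h import *
import cv2
print(tool()[0],arm.get_obs()['q'].round(3))
i,_=arm.get_image("wrist");cv2.imwrite("pics/w30.png",i[:,:,::-1])
i,_=arm.get_image("top");cv2.imwrite("pics/t30.png",i[:,:,::-1])
i,_=arm.get_image("scene");cv2.imwrite("pics/s30.png",i[:,:,::-1])
E
```

```text
clock: 44.95
tool_pos: [0.4431, 0.0019, 0.1089]
tool_rot: [0.244, 0.599, 0.725, 0.237]
contact_force: [-0.8, 0.3, -0.5]
width: 0.0304
clock: 45.7
tool_pos: [0.395, -0.0023, 0.1671]
tool_rot: [0.245, 0.599, 0.725, 0.237]
contact_force: [0.5, -0.0, 1.1]
width: 0.03
[ 0.394961   -0.00226073  0.1670871 ] [-0.74  -0.268  2.527  0.977  0.598 -1.683]
```

View pics/w30.png

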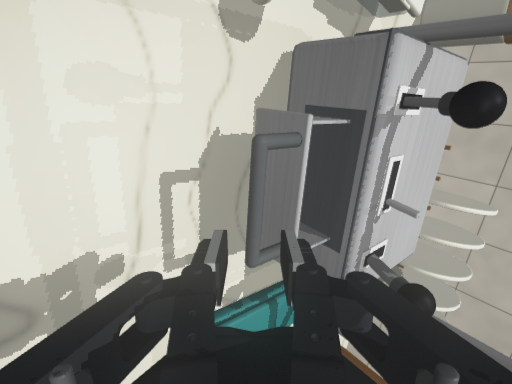

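View pics/t30.png

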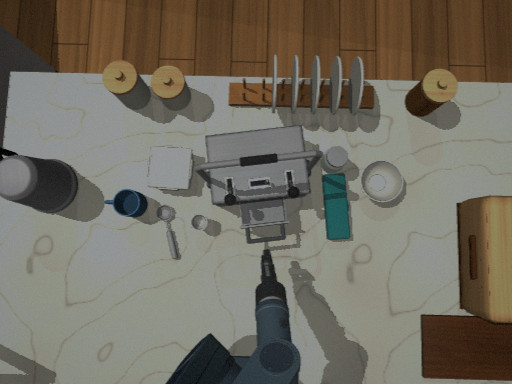

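View pics/s30.png

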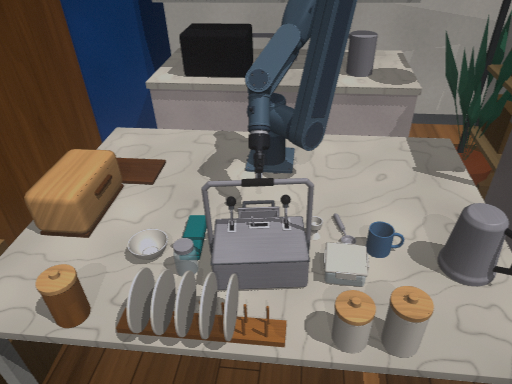

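The tray is out with its handle at (265,239) in the top view, against (264,208) before. Both knobs are over the front edge, and the bystanders sit at the same pixels as at the start. One check on the tray travel, then I'll hand in.

```bash
python3 - <<'E'
from h import *
a=ray("top",190+367/5,115+505/5,.1);b=ray("top",265.5,239,.1);print(a,b,np.linalg.norm(a-b))
o=arm.get_obs();print(o["contact_force"],o["clock"])
print(arm.finish_job())
E
```

```text
[0.51800192 0.0115843  0.1       ] [0.45259753 0.00412056 0.1       ] 0.06582888854273476
[ 1.09191896 -0.86187529 -0.81299728] 45.85
the job is handed in; nothing more can be done
None
```

The carrier is open: both levers are thrown fully over, the tray is drawn out to its stop, and the gripper has let go. I handed the job in at about 46 s of the 64 s allowed; it reported no verdict.

**What I did**
- **Tilt:** The rows have no tilt command. I got the 38° tilt by pressing the arm against the edge of its reach high above the counter, where it tips the tool and keeps the tilt.
- **Levers:** The pointer leaned towards the right lever, so I threw that one first. The rocker tipped over, and then I threw the left. The knob slipped out of the jaws on both levers, so I finished each throw by pushing from behind the ball with closed fingers. The force at the stops reached about 26 N and 31 N.
- **Tray:** Hooking the handle with closed fingers brought the wrist close to its joint limits, so I backed out. An attempt to straighten the tool near the base failed and cost a few seconds. I then gripped the bar with the jaws turned about 90° and pulled until it stopped.

**Last checks**
- **Levers:** Seen from above, both knobs overhang the carrier's front edge. Before the pull, both measured 6–9 mm from their thrown positions. I take that to be scene-camera bias, because both were off the same way.
- **Tray travel:** The two measures disagree slightly. The gripper's own motion gives about 70 mm to a hard stop, while the top camera gives 66 mm. Both are above the 60 mm needed.
- **Contact and bystanders:** The wrist force was near zero, with the gripper about 75 mm clear of the handle. The bystanders looked unmoved in the pictures.
- **Joint ranges:** Some measured joints sat 0.001–0.003 rad past the rounded ranges given (joint 2 at −0.913, joint 3 at 0.187 and 2.581). No fault was reported.

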